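Complete the castor repair kit in the latched case

ROBOT

A 7-joint arm with a two-finger parallel gripper is mounted at the origin on the work surface. World frame = base frame: x ahead of the robot, y to its left, z up, the work surface at z = 0. Lengths are in m, angles in rad, forces in N, time in s.
With the tool pointing down it reaches from about 0.4 to 0.85 m from the base axis. Payload 10.4 kg.
Tool frame: the origin (TCP) lies midway between the tips of the shut fingers; the grasp point (between the pads) lies 19 mm behind it (r.grasp_offset is the distance from the TCP to the grasp point, in m); x points along the fingers, y is the direction in which the jaws open and shut, and the axes are right-handed (so a half turn about x gives the same grasp; the last joint's range is limited). The gripper opens to 87 mm and grips with 3 to 60 N. Pads are 19 mm wide; open, the fingers measure 117 mm over their backs; the gripper's body (75 mm by 190 mm) begins 51 mm behind the grasp point.
Start: joints at [1.25, 0.332, -0.065, 1.46, 0.022, 1.35, -0.088], TCP at [0.183, -0.598, 0.223] pointing down, gripper open.
Joint ranges: [-2.6, 2.6], [-0.5, 2.12], [-1.47, 1.34], [0.16, 2.42], [-1.27, 4.41], [0.06, 2.06], [-2.6, 2.6]. Speed limits (rad/s): [2.22, 2.22, 2.79, 2.79, 3.14, 3.14, 3.14].

INTERFACE

Orientations are given as a unit quaternion [x, y, z, w].
In Python, from bench import r, vision, close_job gives the robot as it stands. The module is installed in compiled form; this text tells all that it offers.
- The arm moves only by the shell command python3 -m pendant 'ROWS' [OPENING] [FORCE]. ROWS is text: rows parted by semicolons, each of 6 numbers parted by spaces: the shift along the tool's x, y, z in units of 0.25 m (1.0 is 0.25 m), then the turn, a rotation vector about the tool's x, y, z in units of 1.5 rad (1.0 is 1.5 rad). A call has 1 to 8 rows; each row is the pose to reach, as a shift and turn from the pose commanded when the call began, along the tool's axes at that moment; what a row does not reach only later rows make up. A row lasts 1/10 s, in which the tool goes at most 50 mm and 8.59 degrees, less where a joint would pass 70% of its speed; a pose out of reach is approached as far as the arm can. A call with a number of a shift or a turn outside -1 to 1 is refused whole. A call with a gripper value outside its range is refused whole. OPENING is the gripper command: -1 is shut, 1 is fully open, values between are in proportion, set as the call begins (- or left out, the last holds). The fingers move at their own pace and stop on an object; FORCE is the grip in N (left out, the last holds). Time passes only in rows, so rows that repeat a pose let the fingers close. It gives the time, the measured TCP pose, the force and the opening at its end, in the units of the state.
- r.read_state(): the state, without advancing time (a new reading comes with each control period).
- vision.camera(name): name is "side" or "top"; returns (picture, depth): 400x640x3 uint8, blue, green, red; 400x640 float32, m along the optical axis (not along the pixel's ray), 0 where there is no reading.
- vision.get_calibration(name): a dict with "camera_matrix" (3x3 intrinsics, pixels), "k1" (the pictures are not rectified: a ray, as slopes to the right and down, at radius r is drawn at 1 + k1 r^2 times it, then the intrinsics apply), "rvec" (rotation vector, rad) and "tvec" (3), from world to camera coordinates, as OpenCV has them. Camera axes: x right, y down, z forward; pixel columns grow to the right and rows downward; lengths in m; the calibration is good to about 2 mm. A picture is of the moment at which its call begins. get_calibration takes no time and is no camera call.
- close_job(): hands the job in, once; it reports no verdict.
The state is a dict: "time": time; "joint_positions": joint angles; "joint_vel": joint speeds; "joint_torque": joint torques, N m; "ee_pos": TCP position; "eef_rot": TCP orientation; "ft_force": force on the tool from outside, world axes, zero at the start; "torque": the same for the moment, N m; "width": finger opening in m.
Only numpy, scipy, OpenCV 4.12 (cv2) and the standard library are available. Lean on these libraries where they do the work, as an engineer would, in place of code of your own. Each camera call takes 0.05 s, during which the arm holds its last target. There are 200 camera calls.

TASK

Lift the paddle latch of the kit case, swing the lid wide open, and complete the kit so that the case holds exactly one of each of the five parts (bracket, cover, shaft, wheel, bush): some are in it already, so leave those inside and leave their doubles on the bench. Then shut the lid fully and push the paddle right down so that it latches; leave everything else on the bench where it is.

Things in the scene. Friction and masses are not known exactly. Their poses are not given: they have to be found in the camera images.
- case: grey steel kit case, fixed to the bench. Outside 320 (x) x 180 (y), walls 6 thick, rim 74 above the bench; inside is one open space 308 x 168 with a raised plywood floor 25 above the bench. Origin at the centre of the underside, on the bench; its -y side is the front (latch and lid tab), its +y side carries the lid's hinge. The rim stands 49 above the floor, so nothing inside may stand higher than that if the lid is to shut
- lid (a joint): angle of the case's lid: 0 shut, grows to 1.85 rad as its front edge swings up and over to the case's +y side. Mass about 0.35 kg; the hinge is stiff and the lid stays where it is left; lifting the tab takes about 4 N. While the latch is home the lid moves no more than 0.02 rad
- lid_tab (a point): grip point on the lid's pull tab: a flat steel tab 30 wide (along the case's x), 10 thick, that sticks out 43 past the lid's front edge (45 past the case's front wall) at the -x end of the front; this point lies 28 out from the lid's edge, on the tab's middle, at 77 above the bench when shut. The point moves with the lid, 217 from the hinge line. Pinched across its width, the tab turns between the fingers as the lid swings
- lid_hinge (a point): middle of the lid's hinge line (which runs along the case's x), 95 towards +y from the case's centre and 74 above the bench
- paddle (a joint): angle of the paddle latch: 0 down (hidden pawl engaged if the lid is shut), 0.8 rad fully lifted; the pawl is clear of the lid above about 0.43 rad. It stays where it is left (about 2 N at its end moves it either way). With the lid fully shut, pushing the paddle down engages the pawl again
- paddle_grip (a point): point on the black paddle handle, 40 from its pin, mid-width; the paddle is a flat plate 28 wide (along the case's x), 8 thick, ending 54 from the pin, level and 55 above the bench when down, sticking out of a dark housing (50 wide, 22 deep, 52 high) at the +x end of the case's front. Lifting its outer end turns it up about the pin
- paddle_hinge (a point): middle of the paddle's pin, which runs along the case's x: 80 towards +x and 102 towards -y from the case's centre, 55 above the bench
- bracket: plain steel angle bracket: base plate 44 x 30 x 5 (x, y, z) with a leg 6 thick (x), 30 wide, standing at its -x end up to 35 high; origin at the centre of the underside. This one starts on the bench (30 to 70 g)
- cover: plain grey plastic cover, a rounded rectangular cap 46 x 32 x 16 (x, y, z) with a dark panel on top; origin at the centre of the underside. This one starts on the bench (30 to 70 g)
- shaft: plain steel shaft lying down, 56 long along its x axis, 14 diameter in the middle 40 mm, an 18 x 18 square block 8 long at each end; origin at its centre, 9 above what it lies on. This one starts on the bench (30 to 70 g)
- wheel: small castor wheel lying flat, 44 diameter, 20 thick, dark tyre and grey hub; origin at the centre of the underside. This one starts on the bench (30 to 70 g)
- bush: plain steel flanged bush standing up: 28 diameter, 27 high, with a flange 36 diameter and 5 thick at the foot, dark bore; origin at the centre of the underside. This one starts on the bench (30 to 70 g)
- bracket_in: a second bracket, same shape and axes as bracket, that may or may not be lying in the case from the start (absent: None)
- cover_in: a second cover, same shape and axes as cover, that may or may not be lying in the case from the start (absent: None)
- shaft_in: a second shaft, same shape and axes as shaft, that may or may not be lying in the case from the start (absent: None)
- wheel_in: a second wheel, same shape and axes as wheel, that may or may not be lying in the case from the start (absent: None)
- bush_in: a second bush, same shape and axes as bush, that may or may not be lying in the case from the start (absent: None)
- tin: small closed aluminium tin, 38 diameter, 34 high, among the parts; bystander, origin at its underside; to be left alone
- tape: roll of tape lying flat, 72 diameter, 24 high; bystander, origin at its underside; to be left alone
- oil: white plastic bottle, 52 diameter, 130 high; bystander, origin at its underside; to be left alone
- screwdriver: screwdriver lying on the bench; bystander, origin at its underside; to be left alone

How it is judged:
By the outcome, as a careful person would: the job done as asked, in the order asked, and still so for the second after the job is handed in, with the robot touching nothing.
Of bracket_in, cover_in, shaft_in, wheel_in, bush_in only 1 to 2 are there at a start; the rules pass over those that are not, and their reading is None.
At some moment in a run one of bracket, cover, shaft, wheel, bush may be knocked a few centimetres aside while the robot is not near it.
Once in a run the grip may slacken for a moment while it holds something.
It also fails if it takes over 200 s, if anything falls off the work surface, if the arm or the gripper's body presses on something with over 40 N, if the wrist force passes 120 N, or if a joint passes its speed limit or range.

## Working session

There is one attempt and no reset: what is moved stays moved. The work goes in short steps, Python scripts to look and compute and a shell command to move; the robot and the scene stay as the last step left them, time stands still between calls to the robot, and variables do not carry over. Pictures are saved under pics/ and viewed, about 12 in all and at most 16, crops included, and the job is handed in when it is done.

```bash
ls; mkdir -p pics
cat > h.py <<'E'
import numpy as np, cv2
from bench import r, vision
from scipy.spatial.transform import Rotation as R
def cal(n):
    c=vision.get_calibration(n); return np.array(c["camera_matrix"]),c["k1"],cv2.Rodrigues(np.array(c["rvec"],float))[0],np.array(c["tvec"],float).ravel()
def rays(n,uv):
    K,k1,Rm,t=cal(n); d=np.array([k1,0,0,0],float)
    p=cv2.undistortPoints(np.array(uv,float).reshape(-1,1,2),K,d).reshape(-1,2)
    return -Rm.T@t,(np.c_[p,np.ones(len(p))])@Rm
def plane(n,uv,z):
    o,d=rays(n,uv); return o+d*((z-o[2])/d[:,2])[:,None]
def cloud(n,depth):
    v,u=np.mgrid[:400,:640]; o,d=rays(n,np.c_[u.ravel(),v.ravel()])
    P=(o+d*depth.reshape(-1,1)); P[depth.ravel()==0]=np.nan
    return P.reshape(400,640,3)
def proj(n,P):
    K,k1,Rm,t=cal(n); return cv2.projectPoints(np.array(P,float).reshape(-1,1,3),cv2.Rodrigues(Rm)[0],t,K,np.array([k1,0,0,0],float))[0].reshape(-1,2)
def shot(n,f):
    i,d=vision.camera(n); cv2.imwrite(f"pics/{f}.png",i); np.save(f"pics/{f}.npy",d); return i,d
def rel(pos,Rt=None,grasp=True):
    """row for tool going to pos (TCP) and orientation Rt, from measured pose"""
    s=r.read_state(); R0=R.from_quat(s["eef_rot"]); 
    sh=R0.inv().apply(np.array(pos)-s["ee_pos"])/.25
    tn=(R0.inv()*Rt).as_rotvec()/1.5 if Rt is not None else np.zeros(3)
    return np.round(np.r_[sh,tn],3)
def down(yaw):
    """tool x down, jaw axis y at yaw in the world, picks half turn nearest to current"""
    s=r.read_state(); R0=R.from_quat(s["eef_rot"]); best=None
    for k in (0,np.pi):
        y=np.array([np.cos(yaw+k),np.sin(yaw+k),0]);x=np.array([0,0,-1.]);M=R.from_matrix(np.c_[x,y,np.cross(x,y)])
        m=(R0.inv()*M).magnitude()
        if best is None or m<best[0]: best=(m,M)
    return best[1]
def st():
    s=r.read_state(); print(round(s["time"],2),np.round(s["ee_pos"],4),np.round(R.from_quat(s["eef_rot"]).as_matrix(),3).tolist(),np.round(s["joint_positions"],2),np.round(s["ft_force"],1),round(s["width"],4))
E
python3 - <<'E'
from h import *
st()
a,_=shot("top","top0"); b,_=shot("side","side0")
for n in("top","side"):
    o,d=rays(n,[[320,200]]); print(n,o,d)
E
```

```text
pics
0.0 [ 0.1833 -0.5971  0.2218] [[-0.0, 0.293, -0.956], [0.001, -0.956, -0.293], [-1.0, -0.001, 0.0]] [ 1.25  0.33 -0.06  1.46  0.02  1.35 -0.09] [ 0.2 -0.2  0.2] 0.0871
top [ 0.38601835 -0.03482137  1.32332707] [[ 0.18164639  0.02306264 -0.98311734]]
side [ 0.44187398 -0.78103323  0.73679434] [[ 0.18052845  0.74140429 -0.64634583]]
```

View pics/top0.png

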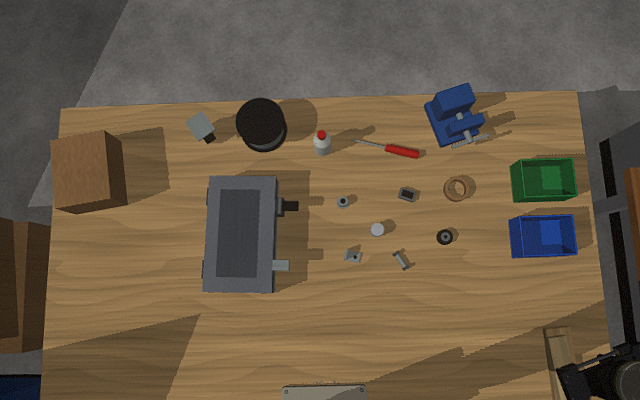

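View pics/side0.png

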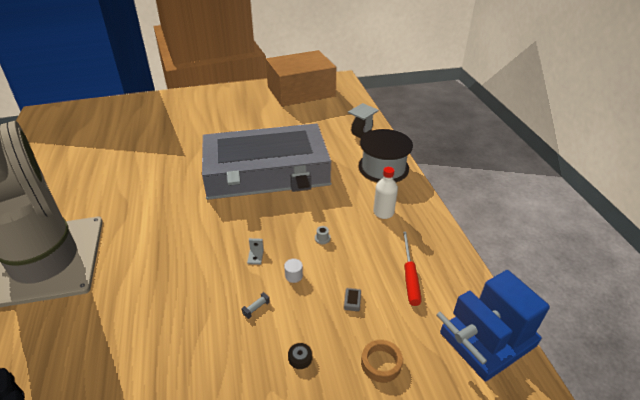

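Top view: the case is at (240,234) with its front facing image-right, the paddle at (290,206) and the tab at (280,265). The parts are bush (343,201), cover (408,194), tin (377,229), bracket (353,256), shaft (401,260) and wheel (445,237).

```bash
cat >> h.py <<'E'
def blobs(P,zmin=.006,zmax=.06,xr=(.2,.9),yr=(-.6,.12),amin=15):
    m=((P[...,2]>zmin)&(P[...,2]<zmax)&(P[...,0]>xr[0])&(P[...,0]<xr[1])&(P[...,1]>yr[0])&(P[...,1]<yr[1])).astype(np.uint8)
    n,l,s,c=cv2.connectedComponentsWithStats(m)
    for i in range(1,n):
        if s[i,4]>=amin:
            q=P[l==i]; (rc,sz,an)=cv2.minAreaRect(q[:,:2].astype(np.float32)*1000)
            print(np.round(c[i]),s[i,4],"rect",np.round(rc),np.round(sz),round(an),"mean",np.round(q.mean(0)*1000),"ztop",round(np.percentile(q[:,2],95)*1000))
E
python3 - <<'E'
from h import *
d=np.load("pics/top0.npy");P=cloud("top",d)
blobs(P)
print("case"); blobs(P,.066,.12,(.2,.9),(-.1,.5),300)
print("front");
for u,v in[(290,206),(298,206),(280,265),(286,265),(240,234)]: print(u,v,np.round(P[v,u]*1000))
i=cv2.imread("pics/top0.png"); cv2.imwrite("pics/c.png",cv2.resize(i[160:300,190:480],None,fx=2.7,fy=2.7,interpolation=cv2.INTER_CUBIC))
E
```

```text
[442. 127.] 674 rect [ 848. -379.] [134.  80.] 20 mean [ 832. -367.   30.] ztop 50
[467. 113.] 63 rect [ 866. -440.] [18. 36.] 25 mean [ 869. -442.   36.] ztop 55
[281. 137.] 82 rect [821. 105.] [14. 56.] 62 mean [821. 107.  16.] ztop 39
[475. 133.] 58 rect [ 815. -467.] [15. 39.] 21 mean [ 812. -463.   27.] ztop 34
[395. 149.] 363 rect [ 783. -200.] [194.  30.] 74 mean [ 771. -228.   21.] ztop 28
[323. 151.] 92 rect [774. -17.] [21. 50.] 6 mean [770. -17.  32.] ztop 57
[516. 184.] 333 rect [ 654. -566.] [114.  34.] 18 mean [ 654. -567.   33.] ztop 58
[524. 164.] 17 rect [ 710. -591.] [17.  2.] 90 mean [ 710. -592.   41.] ztop 53
[456. 188.] 313 rect [ 649. -398.] [71. 73.] 40 mean [ 648. -397.   22.] ztop 29
[280. 202.] 219 rect [641.  95.] [ 49. 116.] 90 mean [619. 107.  47.] ztop 59
[406. 194.] 184 rect [ 638. -254.] [46. 32.] 70 mean [ 637. -253.   16.] ztop 20
[343. 201.] 102 rect [621. -69.] [32. 29.] 88 mean [620. -69.  23.] ztop 31
[515. 239.] 320 rect [ 489. -549.] [123.  50.] 26 mean [ 497. -546.   34.] ztop 57
[526. 219.] 34 rect [ 547. -580.] [36.  8.] 90 mean [ 550. -583
[... 158 characters left out ...]
-353.   20.] ztop 25
[528. 248.] 25 rect [ 470. -592.] [32. 14.] 2 mean [ 471. -592.    8.] ztop 10
[346. 254.] 27 rect [470. -73.] [ 6. 28.] 76 mean [470. -72.  32.] ztop 39
[353. 257.] 29 rect [464. -93.] [17. 28.] 88 mean [463. -93.   8.] ztop 11
[400. 260.] 114 rect [ 450. -225.] [58. 18.] 32 mean [ 449. -224.   16.] ztop 20
case
[260. 123.] 1648 rect [840. 159.] [138. 118.] 90 mean [844. 159.  82.] ztop 87
[199. 126.] 495 rect [840. 331.] [70. 60.] 35 mean [840. 331.  88.] ztop 92
[240. 235.] 8262 rect [533. 197.] [238. 322.] 88 mean [528. 214.  81.] ztop 86
front
290 206 [605.  79.  63.]
298 206 [604.  56.  60.]
280 265 [442. 106.  81.]
286 265 [441.  90.  83.]
240 234 [528. 214.  85.]
```

View pics/c.png

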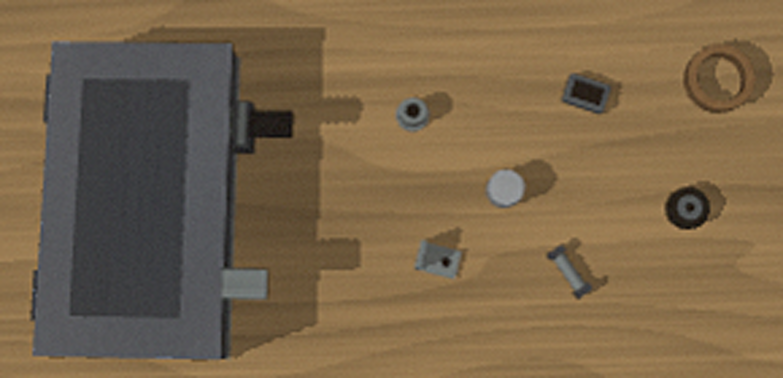

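Run:
```python
from h import *
d=np.load("pics/top0.npy");P=cloud("top",d)
print("table z",np.nanmedian(P[230:250,330:360,2]), np.nanmedian(P[300:330,300:400,2]))
z=P[...,2];m=((z>.076)&(z<.095)&(P[...,0]>.3)&(P[...,0]<.72)&(P[...,1]>.05)&(P[...,1]<.4)).astype(np.uint8)
o=cv2.morphologyEx(m,cv2.MORPH_OPEN,np.ones((21,21)))
q=P[o>0][:,:2];rc=cv2.minAreaRect(q.astype(np.float32)*1000);print(rc, np.median(P[o>0][:,2]))
print(np.round(cv2.boxPoints(rc)))
t=(m>0)&(cv2.dilate(o,np.ones((3,3)))==0)
for a in (t,):
    n,l,s,c=cv2.connectedComponentsWithStats(a.astype(np.uint8))
    for i in range(1,n):
        if s[i,4]>15: 
            b=cv2.minAreaRect(P[l==i][:,:2].astype(np.float32)*1000); print("tab",c[i],s[i,4],b)
# paddle
i=cv2.imread("pics/top0.png");g=i.max(2);k=((g<60)&(P[...,2]>.045)&(P[...,2]<.075)&(P[...,0]>.56)&(P[...,0]<.65)&(P[...,1]>.02)&(P[...,1]<.13)).astype(np.uint8)
b=P[k>0][:,:2];print("paddle",k.sum(),cv2.minAreaRect(b.astype(np.float32)*1000),b.mean(0))
```

```text
table z 0.00016720079565057944 8.271782889601731e-05
((0.0, 0.0), (0.0, 0.0), 0.0) nan
[[0. 0.]
 [0. 0.]
 [0. 0.]
 [0. 0.]]
tab [240.20293095 234.70342772] 8052 ((532.5784301757812, 196.7340545654297), (236.7389373779297, 321.148193359375), 87.38294219970703)
paddle 250 ((602.8442993164062, 89.00344848632812), (64.92131805419922, 88.02783966064453), 86.83930206298828) [0.60576374 0.09113594]
  return _methods._mean(a, axis=axis, dtype=dtype,
  ret = ret.dtype.type(ret / rcount)
```

Run:
```python
from h import *
d=np.load("pics/top0.npy");P=cloud("top",d)
z=P[...,2];m=((z>.07)&(z<.1)&(P[...,0]>.3)&(P[...,0]<.72)&(P[...,1]>.05)&(P[...,1]<.4)).astype(np.uint8)
o=cv2.morphologyEx(m,cv2.MORPH_OPEN,np.ones((25,25),np.uint8))
rc=cv2.minAreaRect(P[o>0][:,:2].astype(np.float32)*1000);print(rc,o.sum())
print(np.round(cv2.boxPoints(rc)))
t=m.copy();t[cv2.dilate(o,np.ones((3,3),np.uint8))>0]=0
n,l,s,c=cv2.connectedComponentsWithStats(t)
for i in range(1,n):
    if s[i,4]>15: q=P[l==i];print("tab",c[i],s[i],cv2.minAreaRect(q[:,:2].astype(np.float32)*1000),q.mean(0))
i=cv2.imread("pics/top0.png");g=i.max(2);k=((z>.05)&(z<.07)&(P[...,0]>.58)&(P[...,0]<.64)&(P[...,1]>.02)&(P[...,1]<.092))
q=P[k];print("paddle",k.sum(),cv2.minAreaRect(q[:,:2].astype(np.float32)*1000),q.mean(0),q[:,1].min())
```

```text
((473.4798889160156, 219.63076782226562), (72.41409301757812, 85.14094543457031), 89.52295684814453) 864
[[431. 184.]
 [516. 183.]
 [516. 255.]
 [431. 256.]]
tab [240.55494505 232.00357143] [ 201  175   89  118 7280] ((532.9974975585938, 197.3792724609375), (237.606689453125, 321.6722717285156), 87.55626678466797) [0.53511719 0.21302141 0.08101859]
paddle 130 ((606.14013671875, 73.18379974365234), (34.111000061035156, 27.116376876831055), 89.02388000488281) [0.60614205 0.07313131 0.06118757] 0.056031461644630194
```

Run:
```python
from h import *
d=np.load("pics/top0.npy");P=cloud("top",d)
z=cv2.medianBlur(P[...,2].astype(np.float32),5);m=((z>.07)&(z<.1)&(P[...,0]>.3)&(P[...,0]<.72)&(P[...,1]>.05)&(P[...,1]<.4)).astype(np.uint8)
m=cv2.morphologyEx(m,cv2.MORPH_CLOSE,np.ones((7,7),np.uint8))
o=cv2.morphologyEx(m,cv2.MORPH_OPEN,np.ones((19,19),np.uint8))
def rect(mm,zz):
    c=max(cv2.findContours(mm,cv2.RETR_EXTERNAL,cv2.CHAIN_APPROX_NONE)[0],key=len); p=plane("top",c.reshape(-1,2),zz)[:,:2]
    rc=cv2.minAreaRect(p.astype(np.float32)*1000);print(rc,np.round(cv2.boxPoints(rc)).tolist())
rect(o,.081)
t=cv2.morphologyEx(m&~o,cv2.MORPH_OPEN,np.ones((3,3),np.uint8));rect(t,.081)
```

```text
((533.2543334960938, 217.4906005859375), (193.33987426757812, 320.34429931640625), 87.64372253417969) [[369.0, 127.0], [689.0, 114.0], [697.0, 307.0], [377.0, 321.0]]
((443.113037109375, 102.32695007324219), (40.601776123046875, 29.299238204956055), 88.43888092041016) [[428.0, 82.0], [457.0, 82.0], [458.0, 122.0], [429.0, 123.0]]
```

```bash
python3 -m pendant '0 -1 -1 -0.82 0 0;0 -1 -1 -0.82 0 0;0 -1 -1 -0.82 0 0;0 -1 -1 -0.82 0 0;0 -1 -1 -0.82 0 0;0 -1 -1 -0.82 0 0;0 -1 -1 -0.82 0 0;0 -1 -1 -0.82 0 0' -0.2 20
cat >> h.py <<'E'
C=np.array([.5327,.2125,0]); YAW=np.radians(-2.35); RC=R.from_euler('z',YAW)
def W(x,y,z): return C+RC.apply([x,y,z])
E
python3 - <<'E'
from h import *
st(); print(W(80,-142,0)/1)if 0 else None
D=down(YAW)
print(W(.08,-.142,0)); print(rel(W(.08,-.142,.13),D), rel(W(.08,-.142,.036),D))
E
```

```text
time: 0.9
ee_pos: [0.352, -0.2795, 0.2228]
eef_rot: [0.515, 0.485, -0.514, 0.485]
ft_force: [-0.5, -0.4, -0.2]
width: 0.0365
0.9 [ 0.352  -0.2795  0.2228] [[0.001, 0.998, -0.059], [0.0, -0.059, -0.998], [-1.0, 0.001, -0.0]] [ 0.99 -0.04 -0.41  1.88 -0.02  1.3   0.53] [-0.5 -0.4 -0.2] 0.0365
[0.60681019 0.06733912 0.        ]
[ 0.372  0.936 -1.445 -0.012 -0.    -0.   ] [ 0.748  0.936 -1.445 -0.012 -0.    -0.   ]
```

```bash
python3 -m pendant '0 0.8 -1 -0.012 0 0;0 0.8 -1 -0.012 0 0;0 0.8 -1 -0.012 0 0;0 0.8 -1 -0.012 0 0;0 0.8 -1 -0.012 0 0;0 0.8 -1 -0.012 0 0;0 0.936 -1 -0.012 0 0;0.1 0.936 -1 -0.012 0 0' 0.15 20
python3 - <<'E'
from h import *
st()
D=down(YAW)
print(rel(W(.08,-.142,.1),D), rel(W(.08,-.142,.036),D))
E
```

```text
time: 1.7
ee_pos: [0.6062, -0.0491, 0.1987]
eef_rot: [0.515, 0.487, -0.51, 0.487]
ft_force: [-0.6, -1.5, -0.4]
width: 0.0504
1.7 [ 0.6062 -0.0491  0.1987] [[0.005, 0.999, -0.051], [0.003, -0.051, -0.999], [-1.0, 0.005, -0.004]] [ 0.53  0.38 -0.67  1.52  0.24  1.32 -0.21] [-0.6 -1.5 -0.4] 0.0504
[ 0.396 -0.023 -0.464 -0.007 -0.002 -0.004] [ 0.652 -0.025 -0.463 -0.007 -0.002 -0.004]
```

```bash
python3 -m pendant '0.4 -0.023 -0.464 -0.007 0 0;0.4 -0.023 -0.464 -0.007 0 0;0.4 -0.023 -0.464 -0.007 0 0;0.4 -0.023 -0.464 -0.007 0 0;0.652 -0.023 -0.464 -0.007 0 0;0.652 -0.023 -0.464 -0.007 0 0;0.652 -0.023 -0.464 -0.007 0 0;0.652 -0.023 -0.464 -0.007 0 0'
python3 - <<'E'
from h import *
st()
print(rel(W(.08,-.142,.036),down(YAW)))
i,_=shot("side","s1"); cv2.imwrite("pics/s1c.png",cv2.resize(i[100:260,180:400],None,fx=3,fy=3))
E
```

```text
time: 2.5
ee_pos: [0.602, 0.0629, 0.0359]
eef_rot: [0.511, 0.488, -0.511, 0.489]
ft_force: [-0.2, 0.7, 1.3]
width: 0.0499
2.5 [0.602  0.0629 0.0359] [[0.001, 0.999, -0.045], [0.0, -0.045, -0.999], [-1.0, 0.001, -0.0]] [ 0.33  0.55 -0.65  1.68  0.37  1.04 -0.49] [-0.2  0.7  1.3] 0.0499
[-0.     0.018 -0.019 -0.003 -0.    -0.001]
```

View pics/s1c.png

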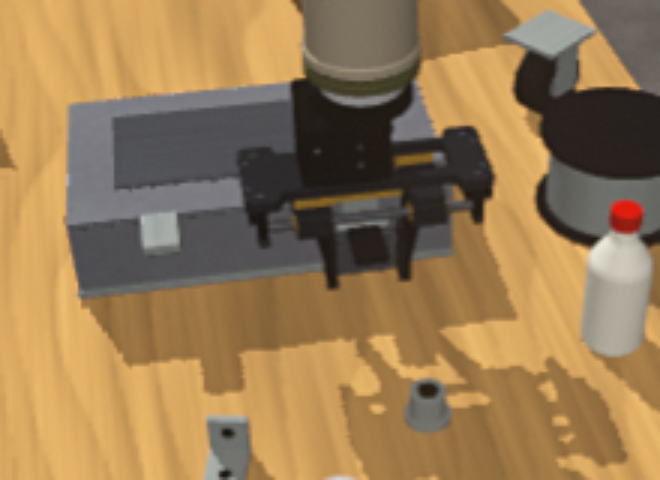

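```bash
python3 -m pendant '0 0.018 -0.019 0 0 0;0 0.018 -0.019 0 0 0' ; python3 -m pendant '0 0 0 0 0 0;0 0 0 0 0 0;0 0 0 0 0 0;0 0 0 0 0 0;0 0 0 0 0 0' -1 20; python3 -m pendant '-0.016 0 0 0 0 0;-0.032 0 -0.003 0 0 0;-0.047 0 -0.008 0 0 0;-0.062 0 -0.013 0 0 0;-0.077 0 -0.02 0 0 0;-0.09 0 -0.028 0 0 0;-0.116 0 -0.048 0 0 0;-0.116 0 -0.048 0 0 0'
```

```text
time: 2.75
ee_pos: [0.6074, 0.0686, 0.0361]
eef_rot: [0.512, 0.488, -0.51, 0.489]
ft_force: [-0.3, 0.2, -0.5]
width: 0.0502
time: 3.25
ee_pos: [0.6057, 0.0676, 0.0345]
eef_rot: [-0.511, -0.489, 0.511, -0.489]
ft_force: [-2.3, -0.9, 1.0]
width: 0.0272
time: 4.05
ee_pos: [0.6064, 0.0804, 0.0646]
eef_rot: [-0.511, -0.489, 0.511, -0.489]
ft_force: [-4.4, -2.1, 0.9]
width: 0.0279
```

```bash
python3 -m pendant '0 0 0 0 0 0;0 0 0 0 0 0;0 0 0 0 0 0;-0.2 0 0 0 0 0;-0.28 0 0 0 0 0;-0.28 -0.66 0 0 0 0;-0.28 -0.66 0 0 0 0;-0.28 -0.66 0 0 0 0' 0.2 20
python3 - <<'E'
from h import *
st();D=down(YAW)
print(rel(W(-.085,-.122,.13),D),rel(W(-.085,-.122,.058),D))
i,d=shot("top","t2"); P=cloud("top",d)
q=P[190:225,283:305].reshape(-1,3); q=q[(q[:,2]>.045)]; print("paddle z max",np.percentile(q[:,2],[50,90,98]),q[:,1].min())
cv2.imwrite("pics/t2c.png",cv2.resize(i[165:310,190:410],None,fx=3,fy=3))
E
```

```text
time: 4.85
ee_pos: [0.4554, 0.087, 0.1335]
eef_rot: [0.511, 0.489, -0.511, 0.489]
ft_force: [-1.0, 0.6, 2.2]
width: 0.0521
4.85 [0.4554 0.087  0.1335] [[0.001, 0.999, -0.044], [0.0, -0.044, -0.999], [-1.0, 0.001, -0.001]] [ 0.48  0.11 -0.79  1.95  0.09  1.11 -0.4 ] [-1.   0.6  2.2] 0.0521
[ 0.014 -0.052 -0.026 -0.002 -0.    -0.001] [ 0.302 -0.052 -0.026 -0.002 -0.    -0.001]
paddle z max [0.24299905 0.24936758 0.51106598] 0.045544346699848325
```

View pics/t2c.png

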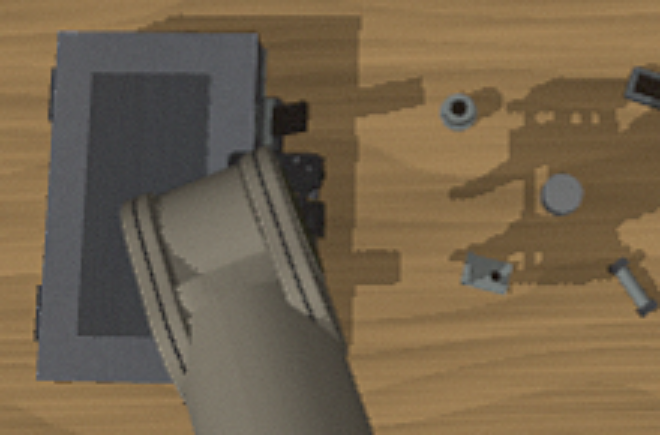

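The paddle at crop (290,117) is foreshortened and casts a longer shadow, so it is lifted. Next is the tab.

```bash
python3 -m pendant '0 -0.052 -0.026 0 0 0;0.1 -0.052 -0.026 0 0 0;0.302 -0.052 -0.026 0 0 0;0.302 -0.052 -0.026 0 0 0;0.302 -0.052 -0.026 0 0 0' 0.2
python3 - <<'E'
from h import *
st();D=down(YAW)
print(rel(W(-.085,-.122,.058),D))
E
python3 -m pendant '0 0 0 0 0 0;0 0 0 0 0 0;0 0 0 0 0 0;0 0 0 0 0 0;0 0 0 0 0 0' -1 25
python3 - <<'E'
from h import *
st();D=down(YAW)
for th in np.arange(.1,1.9,.15): print(round(th,2),rel(W(-.085,.095-.217*np.cos(th),.074-.019+.217*np.sin(th)+.003*np.cos(th)),D))
E
```

```text
time: 5.4
ee_pos: [0.4445, 0.0945, 0.0587]
eef_rot: [0.511, 0.49, -0.511, 0.488]
ft_force: [-0.1, 0.7, 0.5]
width: 0.0524
5.4 [0.4445 0.0945 0.0587] [[-0.001, 0.999, -0.044], [0.002, -0.044, -0.999], [-1.0, -0.001, -0.002]] [ 0.43  0.21 -0.79  2.04  0.18  0.96 -0.5 ] [-0.1  0.7  0.5] 0.0524
[ 0.003 -0.007  0.002 -0.002 -0.001  0.001]
time: 5.9
ee_pos: [0.4418, 0.0937, 0.0585]
eef_rot: [-0.509, -0.49, 0.512, -0.488]
ft_force: [-15.4, -0.3, 14.9]
width: 0.0295
5.9 [0.4418 0.0937 0.0585] [[-0.004, 0.999, -0.044], [-0.002, -0.044, -0.999], [-1.0, -0.004, 0.002]] [ 0.43  0.21 -0.79  2.05  0.18  0.96 -0.5 ] [-15.4  -0.3  14.9] 0.0295
0.1 [-0.085  0.003 -0.006 -0.002  0.001  0.003]
0.25 [-0.212  0.003 -0.028 -0.002  0.001  0.003]
0.4 [-0.335  0.002 -0.07  -0.002  0.001  0.003]
0.55 [-0.45   0.001 -0.129 -0.002  0.001  0.003]
0.7 [-0.555  0.001 -0.205 -0.002  0.001  0.003]
0.85 [-0.646  0.    -0.296 -0.002  0.001  0.003]
1.0 [-0.724 -0.001 -0.4   -0.002  0.001  0.003]
1.15 [-0.784 -0.001 -0.514 -0.002  0.001  0.003]
1.3 [-0.827 -0.002 -0.636 -0.002  0.001  0.003]
1.45 [-0.85  -0.002 -0.764 -0.002  0.001  0.003]
1.6 [-0.855 -0.003 -0.894 -0.002  0.001  0.003]
1.75 [-8.400e-01 -3.000e-03 -1.023e+00 -2.000e-03  1.000e-03  3.000e-03]
```

```bash
python3 -m pendant '-0.04 -0.008 -0.001 0 0 0;-0.085 -0.008 -0.006 0 0 0;-0.15 -0.008 -0.015 0 0 0;-0.212 -0.008 -0.028 0 0 0;-0.275 -0.008 -0.046 0 0 0;-0.335 -0.008 -0.07 0 0 0;-0.395 -0.008 -0.098 0 0 0;-0.45 -0.008 -0.129 0 0 0'
python3 - <<'E'
from h import *
st();D=down(YAW)
s=r.read_state();p=RC.inv().apply(s["ee_pos"]-C);print(p,"r",np.hypot(p[1]-.095,p[2]+.019-.074))
for th in np.arange(.55,1.9,.15): print(round(th,2),rel(W(-.085,.095-.217*np.cos(th),.074-.019+.217*np.sin(th)+.003*np.cos(th)),D))
E
```

```text
time: 6.7
ee_pos: [0.4431, 0.1259, 0.1718]
eef_rot: [-0.511, -0.488, 0.511, -0.489]
ft_force: [-1.1, 0.6, -5.8]
width: 0.03
6.7 [0.4431 0.1259 0.1718] [[-0.0, 0.999, -0.045], [-0.001, -0.045, -0.999], [-1.0, 0.0, 0.001]] [ 0.45  0.06 -0.84  1.91  0.05  1.19 -0.45] [-1.1  0.6 -5.8] 0.03
[-0.08600167 -0.09020126  0.17176689] r 0.21893837620676665
0.55 [ 0.003  0.004 -0.001 -0.002  0.001 -0.   ]
0.7 [-0.101  0.004 -0.077 -0.002  0.001 -0.   ]
0.85 [-0.193  0.003 -0.168 -0.002  0.001 -0.   ]
1.0 [-0.27   0.003 -0.272 -0.002  0.001 -0.   ]
1.15 [-0.33   0.003 -0.386 -0.002  0.001 -0.   ]
1.3 [-0.373  0.002 -0.508 -0.002  0.001 -0.   ]
1.45 [-0.397  0.002 -0.636 -0.002  0.001 -0.   ]
1.6 [-0.401  0.001 -0.766 -0.002  0.001 -0.   ]
1.75 [-0.386  0.001 -0.895 -0.002  0.001 -0.   ]
```

Holding well, with a 6 N lift force. Continuing the arc.

```bash
python3 -m pendant '-0.05 0 -0.038 0 0 0;-0.101 0 -0.077 0 0 0;-0.147 0 -0.122 0 0 0;-0.193 0 -0.168 0 0 0;-0.233 0 -0.22 0 0 0;-0.27 0 -0.272 0 0 0;-0.302 0 -0.33 0 0 0;-0.33 0 -0.386 0 0 0'
python3 - <<'E'
from h import *
st();D=down(YAW)
s=r.read_state();p=RC.inv().apply(s["ee_pos"]-C);print(p,"r",np.hypot(p[1]-.095,p[2]+.019-.074))
for th in np.arange(1.15,1.9,.1): print(round(th,2),rel(W(-.085,.095-.217*np.cos(th),.074-.019+.217*np.sin(th)+.003*np.cos(th)),D))
E
```

```text
time: 7.5
ee_pos: [0.4475, 0.2217, 0.2544]
eef_rot: [-0.511, -0.488, 0.512, -0.489]
ft_force: [-3.5, -5.2, 1.0]
width: 0.0296
7.5 [0.4475 0.2217 0.2544] [[-0.0, 0.999, -0.046], [-0.003, -0.046, -0.999], [-1.0, -0.0, 0.003]] [ 0.31  0.12 -0.92  1.7   0.1   1.38 -0.67] [-3.5 -5.2  1. ] 0.0296
[-0.0855485   0.00565393  0.25444589] r 0.21854377669277678
1.15 [ 0.001  0.002 -0.003 -0.003  0.002  0.   ]
1.25 [-0.03   0.002 -0.084 -0.003  0.002  0.   ]
1.35 [-0.052  0.001 -0.167 -0.003  0.002  0.   ]
1.45 [-0.066  0.001 -0.253 -0.003  0.002  0.   ]
1.55 [-0.071  0.001 -0.339 -0.003  0.002  0.   ]
1.65 [-0.068  0.    -0.426 -0.003  0.002  0.   ]
1.75 [-0.056 -0.    -0.512 -0.003  0.002  0.   ]
1.85 [-0.035 -0.001 -0.597 -0.003  0.002  0.   ]
```

```bash
python3 -m pendant '-0.03 0 -0.084 0 0 0;-0.052 0 -0.167 0 0 0;-0.066 0 -0.253 0 0 0;-0.071 0 -0.339 0 0 0;-0.068 0 -0.426 0 0 0;-0.056 0 -0.512 0 0 0;-0.045 0 -0.56 0 0 0;-0.045 0 -0.56 0 0 0'
python3 -m pendant '0 0 0 0 0 0;0 0 0 0 0 0;0 0 0 0 0 0;-0.2 0 0 0 0 0;-0.35 0 0 0 0 0;-0.35 0 0 0 0 0;-0.35 0 0.4 0 0 0;-0.35 0 0.6 0 0 0' 0.2
python3 - <<'E'
from h import *
st()
E
```

```text
time: 8.3
ee_pos: [0.4539, 0.3655, 0.2666]
eef_rot: [0.512, 0.49, -0.509, 0.489]
ft_force: [-0.4, 4.2, 7.8]
width: 0.0298
time: 9.1
ee_pos: [0.4486, 0.2623, 0.3509]
eef_rot: [-0.51, -0.49, 0.51, -0.489]
ft_force: [0.9, -1.6, 1.2]
width: 0.0519
9.1 [0.4486 0.2623 0.3509] [[-0.002, 0.999, -0.041], [0.001, -0.041, -0.999], [-1.0, -0.002, -0.001]] [ 0.25  0.15 -0.96  1.47  0.12  1.58 -0.75] [ 0.9 -1.6  1.2] 0.0519
```

```bash
python3 -m pendant '0 0 0.9 0 0 0;0 0 0.9 0 0 0;0 0 0.9 0 0 0;0 0 0.9 0 0 0;0.1 -0.1 1 0 0 0;0.3 -0.3 1 0 0 0;0.3 -0.4 1 0 0 0;0.3 -0.4 1 0 0 0' 0.5
python3 - <<'E'
from h import *
st()
i,d=shot("top","t3"); j,_=shot("side","s3")
a=cv2.resize(i[150:310,190:480],None,fx=2.7,fy=2.7,interpolation=cv2.INTER_CUBIC);cv2.imwrite("pics/t3c.png",a)
P=cloud("top",d); blobs(P,.008,.06,(.3,.9),(-.45,.04))
print("in"); 
Q=(P-C)@RC.as_matrix(); z=Q[...,2]; m=((z>.032)&(z<.085)&(abs(Q[...,0])<.15)&(abs(Q[...,1])<.08)).astype(np.uint8)
n,l,s,c=cv2.connectedComponentsWithStats(m)
for k in range(1,n):
    if s[k,4]>10: q=Q[l==k];print(c[k],s[k,4],np.round(1000*q.mean(0)),cv2.minAreaRect(q[:,:2].astype(np.float32)*1000),np.percentile(q[:,2],95))
E
```

```text
time: 9.9
ee_pos: [0.3324, 0.0156, 0.2729]
eef_rot: [-0.51, -0.489, 0.514, -0.487]
ft_force: [0.9, 0.2, 0.2]
width: 0.0656
9.9 [0.3324 0.0156 0.2729] [[-0.006, 0.999, -0.048], [-0.003, -0.048, -0.999], [-1.0, -0.006, 0.003]] [ 0.63 -0.39 -0.6   2.01 -0.21  1.47  0.04] [0.9 0.2 0.2] 0.0656
[442. 126.] 659 rect [ 848. -380.] [132.  80.] 18 mean [ 833. -367.   31.] ztop 52
[465. 113.] 49 rect [ 865. -434.] [15. 40.] 21 mean [ 869. -438.   38.] ztop 58
[396. 149.] 359 rect [ 782. -200.] [195.  29.] 74 mean [ 771. -229.   22.] ztop 29
[323. 151.] 88 rect [774. -17.] [21. 50.] 3 mean [770. -17.  34.] ztop 57
[456. 188.] 300 rect [ 649. -397.] [71. 72.] 26 mean [ 649. -397.   22.] ztop 28
[406. 194.] 184 rect [ 638. -254.] [46. 32.] 67 mean [ 637. -253.   16.] ztop 21
[343. 201.] 86 rect [622. -69.] [26. 27.] 89 mean [621. -69.  26.] ztop 31
[377. 229.] 152 rect [ 536. -164.] [37. 35.] 86 mean [ 536. -163.   33.] ztop 39
[444. 237.] 203 rect [ 511. -353.] [43. 43.] 19 mean [ 511. -352.   20.] ztop 24
[346. 254.] 31 rect [469. -74.] [10. 29.] 74 mean [470. -73.  30.] ztop 39
[400. 260.] 112 rect [ 449. -225.] [56. 19.] 32 mean [ 449. -225.   16.] ztop 22
in
[256.56216216 200.75135135] 185 [ 95. -33.  41.] ((97.91435241699219, -32.57288360595703), (49.54941177368164, 32.779666900634766), 10.698648452758789) 0.04508173196081313
```

View pics/t3c.png

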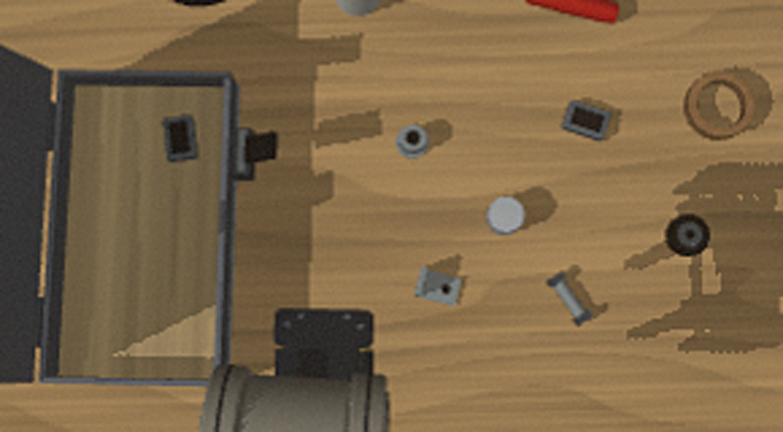

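View pics/s3.png

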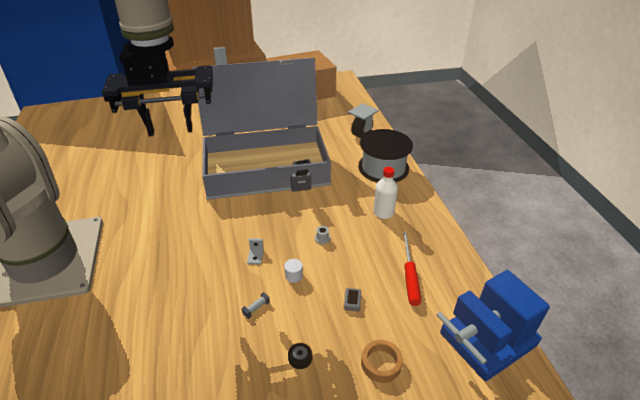

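Only a cover is inside, at case (97,-33) mm and roughly at right angles to the case. So bracket, shaft, wheel and bush go in, and the bench cover stays where it is. Lid and paddle are both up. I'll pick the bracket first.

```bash
cat >> h.py <<'E'
def go(x,y,yaw_deg,*zs):
    D=down(np.radians(yaw_deg)); s=r.read_state(); print("t",s["time"],"ee",np.round(s["ee_pos"],4),"w",round(s["width"],4),"f",np.round(s["ft_force"],1))
    for z in zs: print(z,rel([x,y,z],D))
E
python3 - <<'E'
from h import *
go(.4678,-.0817,-14,.13,.06,.004)
E
```

```text
t 10.0 ee [0.3379 0.0165 0.2767] w 0.0653 f [ 1.3 -0.2  0.7]
0.13 [ 0.588  0.537  0.368  0.132  0.001 -0.001]
0.06 [ 0.868  0.536  0.367  0.132  0.001 -0.001]
0.004 [ 1.092e+00  5.360e-01  3.670e-01  1.320e-01  1.000e-03 -1.000e-03]
```

```bash
python3 -m pendant '0.4 0.536 0.367 0.132 0 0;0.4 0.536 0.367 0.132 0 0;0.5 0.536 0.367 0.132 0 0;0.5 0.536 0.367 0.132 0 0;0.7 0.536 0.367 0.132 0 0;0.8 0.536 0.367 0.132 0 0;0.8 0.536 0.367 0.132 0 0;0.8 0.536 0.367 0.132 0 0' 0.5
python3 - <<'E'
from h import *
i,d=shot("side","s4"); 
go(.4678,-.0817,-14,.03,.004)
j,_=shot("top","t4")
a=cv2.resize(i[180:300,200:340],None,fx=3,fy=3);b=cv2.resize(j[200:320,300:420],None,fx=3,fy=3); cv2.imwrite("pics/b4.png",np.hstack([a,b]))
E
```

```text
time: 10.8
ee_pos: [0.4696, -0.0803, 0.0776]
eef_rot: [0.557, 0.436, -0.556, 0.436]
ft_force: [1.1, 0.2, 1.1]
width: 0.0656
t 10.85 ee [ 0.4701 -0.0805  0.0786] w 0.0649 f [ 0.2 -0.4 -0.1]
0.03 [ 0.194 -0.008  0.007  0.001 -0.001 -0.002]
0.004 [ 0.298 -0.008  0.007  0.001 -0.001 -0.002]
```

View pics/b4.png

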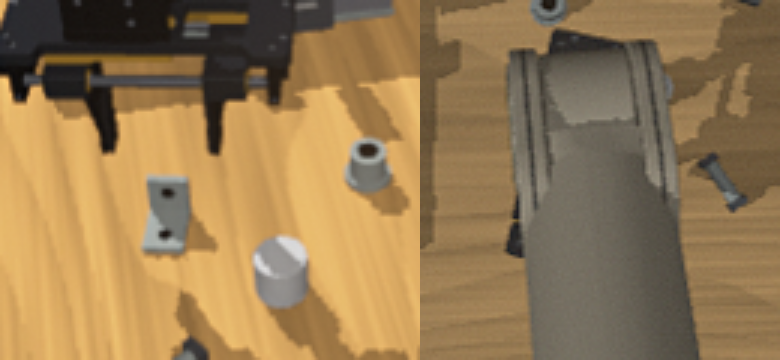

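The bracket sits squarely below the open jaws, with its leg to the rear and its base towards the camera. I'll descend and grip.

```bash
python3 -m pendant '0.15 -0.008 0.007 0 0 0;0.296 -0.008 0.007 0 0 0;0.296 -0.008 0.007 0 0 0;0.296 -0.008 0.007 0 0 0'; python3 -m pendant '0 0 0 0 0 0;0 0 0 0 0 0;0 0 0 0 0 0;0 0 0 0 0 0;0 0 0 0 0 0;0 0 0 0 0 0' -1 25
python3 -m pendant '-0.2 0 0 0 0 0;-0.4 0 0 0 0 0;-0.55 0 0 0 0 0;-0.55 0 0 0 0 0'
python3 - <<'E'
from h import *
x,y,_=W(-.02,0,0); go(x,y,-14,.14,.1,.033)
E
```

```text
time: 11.3
ee_pos: [0.4671, -0.0821, 0.0042]
eef_rot: [0.557, 0.435, -0.556, 0.436]
ft_force: [0.1, 1.2, 0.8]
width: 0.0651
time: 11.9
ee_pos: [0.466, -0.082, 0.0029]
eef_rot: [0.557, 0.436, -0.557, 0.436]
ft_force: [-1.5, 0.1, 1.5]
width: 0.0294
time: 12.3
ee_pos: [0.4688, -0.0822, 0.1452]
eef_rot: [0.558, 0.433, -0.555, 0.438]
ft_force: [0.8, 0.5, -0.8]
width: 0.0294
t 12.3 ee [ 0.4688 -0.0822  0.1452] w 0.0294 f [ 0.8  0.5 -0.8]
0.14 [ 1.90e-02 -1.13e-01 -1.19e+00  1.00e-03  1.00e-03 -5.00e-03]
0.1 [ 1.79e-01 -1.15e-01 -1.19e+00  1.00e-03  1.00e-03 -5.00e-03]
0.033 [ 4.47e-01 -1.17e-01 -1.19e+00  1.00e-03  1.00e-03 -5.00e-03]
```

```bash
python3 -m pendant '0 -0.1 -0.4 0 0 0;0 -0.1 -0.8 0 0 0;0 -0.113 -1 0 0 0;0 -0.113 -1 0 0 0;0 -0.113 -1 0 0 0;0 -0.113 -1 0 0 0;0 -0.113 -1 0 0 0'
python3 - <<'E'
from h import *
x,y,_=W(-.02,0,0); go(x,y,-14,.14,.1,.032)
E
```

```text
time: 13.0
ee_pos: [0.4977, 0.169, 0.1392]
eef_rot: [-0.556, -0.437, 0.556, -0.436]
ft_force: [0.5, -1.2, -1.4]
width: 0.0293
t 13.0 ee [0.4977 0.169  0.1392] w 0.0293 f [ 0.5 -1.2 -1.4]
0.14 [-0.003  0.016 -0.186  0.003 -0.     0.001]
0.1 [ 0.157  0.017 -0.186  0.003 -0.     0.001]
0.032 [ 0.429  0.017 -0.186  0.003 -0.     0.001]
```

```bash
python3 -m pendant '0 0.016 -0.186 0 0 0;0.15 0.016 -0.186 0 0 0;0.3 0.016 -0.186 0 0 0;0.4 0.016 -0.186 0 0 0;0.427 0.016 -0.186 0 0 0;0.427 0.016 -0.186 0 0 0'; python3 -m pendant '0.01 0 0 0 0 0;0.01 0 0 0 0 0;0.01 0 0 0 0 0;-0.2 0 0 0 0 0;-0.35 0 0 0 0 0;-0.44 0 0 0 0 0;-0.44 0 0.3 0 0 0;-0.44 0 0.5 0 0 0' 0.1
python3 - <<'E'
from h import *
x,y,_=W(-.02,0,0); go(.622,-.069,-8,.14,.1)
E
```

```text
time: 13.6
ee_pos: [0.5133, 0.2101, 0.0328]
eef_rot: [-0.556, -0.435, 0.558, -0.435]
ft_force: [0.3, 0.1, -0.0]
width: 0.0292
time: 14.4
ee_pos: [0.4897, 0.1151, 0.1449]
eef_rot: [0.557, 0.436, -0.555, 0.437]
ft_force: [1.1, -1.7, 0.3]
width: 0.0483
t 14.4 ee [0.4897 0.1151 0.1449] w 0.0483 f [ 1.1 -1.7  0.3]
0.14 [ 0.021  0.689  0.59  -0.066 -0.001 -0.002]
0.1 [ 0.181  0.688  0.591 -0.066 -0.001 -0.002]
```

```bash
python3 - <<'E'
from h import *
i,d=shot("top","t5"); P=cloud("top",d); blobs(P,.008,.06,(.4,.7),(-.42,0))
E
python3 -m pendant '0 0.689 0.59 -0.066 0 0;0 0.689 0.59 -0.066 0 0;0 0.689 0.59 -0.066 0 0;0 0.689 0.59 -0.066 0 0;0 0.689 0.59 -0.066 0 0;0.2 0.689 0.59 -0.066 0 0;0.2 0.689 0.59 -0.066 0 0' 0.4
python3 - <<'E'
from h import *
go(.622,-.069,-8,.1,.04,.01)
E
```

```text
[453. 188.] 223 rect [ 649. -391.] [59. 71.] 90 mean [ 648. -389.   22.] ztop 28
[406. 194.] 180 rect [ 638. -254.] [46. 34.] 69 mean [ 637. -253.   16.] ztop 21
[343. 201.] 91 rect [623. -71.] [28. 30.] 12 mean [621. -69.  25.] ztop 31
[377. 229.] 151 rect [ 536. -164.] [37. 35.] 86 mean [ 536. -163.   33.] ztop 38
[444. 237.] 199 rect [ 511. -353.] [43. 43.] 13 mean [ 511. -353.   20.] ztop 24
[400. 260.] 112 rect [ 449. -225.] [56. 16.] 31 mean [ 449. -225.   16.] ztop 22
time: 15.15
ee_pos: [0.6183, -0.0709, 0.0885]
eef_rot: [-0.533, -0.465, 0.537, -0.46]
ft_force: [-1.7, 0.5, -0.0]
width: 0.0609
t 15.15 ee [ 0.6183 -0.0709  0.0885] w 0.0609 f [-1.7  0.5 -0. ]
0.1 [-0.046  0.013 -0.01  -0.004  0.     0.005]
0.04 [ 0.194  0.015 -0.01  -0.004  0.     0.005]
0.01 [ 0.314  0.016 -0.01  -0.004  0.     0.005]
```

```bash
python3 -m pendant '0 0.015 -0.01 0 0 0;0.15 0.015 -0.01 0 0 0;0.316 0.015 -0.01 0 0 0;0.316 0.015 -0.01 0 0 0;0.316 0.015 -0.01 0 0 0'; python3 -m pendant '0 0 0 0 0 0;0 0 0 0 0 0;0 0 0 0 0 0;0 0 0 0 0 0;0 0 0 0 0 0;0 0 0 0 0 0' -1 25
python3 -m pendant '-0.2 0 0 0 0 0;-0.4 0 0 0 0 0;-0.56 0 0 0 0 0;-0.56 0 0 0 0 0'
python3 - <<'E'
from h import *
x,y,_=W(.04,0,0); go(x,y,-8,.15)
E
```

```text
time: 15.65
ee_pos: [0.6265, -0.0672, 0.0171]
eef_rot: [0.535, 0.463, -0.534, 0.463]
ft_force: [0.3, 0.9, 0.8]
width: 0.0607
time: 16.25
ee_pos: [0.6254, -0.068, 0.0148]
eef_rot: [-0.535, -0.463, 0.535, -0.463]
ft_force: [-1.3, -0.2, 3.3]
width: 0.0271
time: 16.65
ee_pos: [0.6284, -0.0676, 0.1609]
eef_rot: [0.537, 0.46, -0.532, 0.465]
ft_force: [1.4, 0.3, 0.1]
width: 0.0271
t 16.65 ee [ 0.6284 -0.0676  0.1609] w 0.0271 f [1.4 0.3 0.1]
0.15 [ 0.04  -0.38  -1.07  -0.003 -0.    -0.006]
```

```bash
python3 -m pendant '0 -0.1 -0.3 0 0 0;0 -0.3 -0.8 0 0 0;0 -0.38 -1 0 0 0;0 -0.38 -1 0 0 0;0 -0.38 -1 0 0 0;0 -0.38 -1 0 0 0;0 -0.38 -1 0 0 0'
python3 - <<'E'
from h import *
x,y,_=W(.04,0,0); go(x,y,-8,.15,.042)
E
```

```text
time: 17.35
ee_pos: [0.5652, 0.1971, 0.154]
eef_rot: [0.533, 0.465, -0.533, 0.464]
ft_force: [0.6, -0.7, -0.0]
width: 0.0272
t 17.35 ee [0.5652 0.1971 0.154 ] w 0.0272 f [ 0.6 -0.7 -0. ]
0.15 [ 0.016  0.022 -0.059  0.002 -0.001  0.001]
0.042 [ 0.448  0.022 -0.058  0.002 -0.001  0.001]
```

```bash
python3 -m pendant '0.15 0.016 -0.058 0 0 0;0.3 0.016 -0.058 0 0 0;0.4 0.016 -0.058 0 0 0;0.447 0.016 -0.058 0 0 0;0.447 0.016 -0.058 0 0 0;0.447 0.016 -0.058 0 0 0'; python3 -m pendant '0 0 0 0 0 0;0 0 0 0 0 0;0 0 0 0 0 0;-0.2 0 0 0 0 0;-0.35 0 0 0 0 0;-0.44 0 0 0 0 0;-0.44 0 0.3 0 0 0;-0.44 0 0.6 0 0 0' -0.15
python3 - <<'E'
from h import *
i,d=shot("top","t6"); P=cloud("top",d); blobs(P,.008,.06,(.4,.7),(-.42,0))
go(.511,-.353,-30,.15)
E
```

```text
time: 17.95
ee_pos: [0.5738, 0.2063, 0.0434]
eef_rot: [0.535, 0.462, -0.535, 0.463]
ft_force: [0.4, 0.1, -0.9]
width: 0.0271
time: 18.75
ee_pos: [0.5589, 0.1085, 0.154]
eef_rot: [0.534, 0.464, -0.533, 0.464]
ft_force: [0.9, -2.1, -0.2]
width: 0.037
[453. 189.] 227 rect [ 649. -390.] [71. 58.] 2 mean [ 648. -388.   22.] ztop 28
[406. 194.] 181 rect [ 638. -254.] [46. 31.] 69 mean [ 637. -254.   16.] ztop 21
[377. 229.] 154 rect [ 536. -163.] [37. 35.] 88 mean [ 536. -163.   33.] ztop 38
[444. 237.] 200 rect [ 511. -353.] [42. 43.] 1 mean [ 511. -353.   20.] ztop 24
[400. 260.] 111 rect [ 449. -225.] [56. 18.] 32 mean [ 449. -225.   16.] ztop 21
t 18.8 ee [0.5591 0.0965 0.1528] w 0.0372 f [ 4.6 -6.7 -1.3]
0.15 [ 2.100e-02  8.200e-02  1.806e+00  2.480e-01  3.000e-03 -1.000e-03]
```

```bash
python3 -m pendant '0 0.04 0.9 0.1 0 0;0 0.04 0.9 0.1 0 0;0 0.04 0.9 0.1 0 0;0 0.04 0.9 0.248 0 0;0 0.04 0.9 0.248 0 0' 0.7
python3 - <<'E'
from h import *
go(.511,-.353,-30,.15,.06)
E
```

```text
time: 19.3
ee_pos: [0.5357, -0.1216, 0.153]
eef_rot: [-0.613, -0.352, 0.613, -0.353]
ft_force: [0.4, 0.2, 0.8]
width: 0.0684
t 19.3 ee [ 0.5357 -0.1216  0.153 ] w 0.0684 f [0.4 0.2 0.8]
0.15 [ 0.014  0.38   0.85  -0.002  0.001 -0.001]
0.06 [ 0.374  0.379  0.849 -0.002  0.001 -0.001]
```

```bash
python3 -m pendant '0 0.38 0.85 0 0 0;0 0.38 0.85 0 0 0;0 0.38 0.85 0 0 0;0 0.38 0.85 0 0 0;0.2 0.38 0.85 0 0 0;0.374 0.38 0.85 0 0 0;0.374 0.38 0.85 0 0 0' 0.7
python3 - <<'E'
from h import *
go(.511,-.353,-30,.06,.003)
i,d=shot("side","s7");cv2.imwrite("pics/s7c.png",cv2.resize(i[250:400,200:420],None,fx=3,fy=3))
E
```

```text
time: 20.0
ee_pos: [0.5105, -0.3469, 0.0532]
eef_rot: [-0.61, -0.359, 0.613, -0.352]
ft_force: [-2.0, 1.5, 0.1]
width: 0.0739
t 20.0 ee [ 0.5105 -0.3469  0.0532] w 0.0739 f [-2.   1.5  0.1]
0.06 [-0.028  0.014  0.02   0.004 -0.001  0.007]
0.003 [ 0.2    0.016  0.02   0.004 -0.001  0.007]
```

View pics/s7c.png

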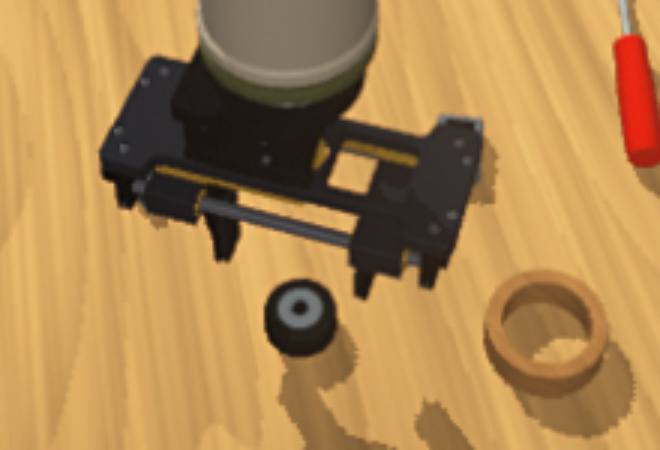

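```bash
python3 - <<'E'
from h import *
print(proj("side",[[.511,-.353,.02]]), plane("side",[[300,353]],.02))
E
python3 -m pendant '0.1 0.015 0.02 0 0 0;0.194 0.015 0.02 0 0 0;0.194 0.015 0.02 0 0 0;0.194 0.015 0.02 0 0 0'; python3 -m pendant '0 0 0 0 0 0;0 0 0 0 0 0;0 0 0 0 0 0;0 0 0 0 0 0;0 0 0 0 0 0;0 0 0 0 0 0' -1 25
```

```text
[[299.80385476 351.18365958]] [[ 0.51061256 -0.35660717  0.02      ]]
time: 20.45
ee_pos: [0.517, -0.3535, 0.0135]
eef_rot: [0.611, 0.356, -0.61, 0.357]
ft_force: [0.1, 0.4, 0.7]
width: 0.0741
time: 21.05
ee_pos: [0.5153, -0.3543, 0.011]
eef_rot: [-0.611, -0.356, 0.611, -0.356]
ft_force: [-1.2, 1.3, 2.8]
width: 0.0432
```

```bash
python3 -m pendant '0 0 0 0 0 0;0 0 0 0 0 0;0.03 0 0 0 0 0;0.03 0 0 0 0 0;0.03 0 0 0 0 0' 0.2; python3 -m pendant '0 0 0 0 0 0;0 0 0 0 0 0;0 0 0 0 0 0;0 0 0 0 0 0;0 0 0 0 0 0' -1 25
python3 -m pendant '-0.2 0 0 0 0 0;-0.4 0 0 0 0 0;-0.58 0 0 0 0 0;-0.58 0 0 0 0 0'
python3 - <<'E'
from h import *
x,y,_=W(-.085,0,0); go(x,y,-14,.15)
E
```

```text
time: 21.55
ee_pos: [0.515, -0.354, 0.0028]
eef_rot: [-0.611, -0.356, 0.611, -0.356]
ft_force: [-0.1, -0.9, -0.1]
width: 0.0521
time: 22.05
ee_pos: [0.5154, -0.3543, 0.0034]
eef_rot: [0.611, 0.356, -0.611, 0.356]
ft_force: [0.4, 0.4, -0.4]
width: 0.0434
time: 22.45
ee_pos: [0.5185, -0.3556, 0.1556]
eef_rot: [0.613, 0.353, -0.609, 0.359]
ft_force: [0.7, -1.2, -1.9]
width: 0.0432
t 22.45 ee [ 0.5185 -0.3556  0.1556] w 0.0432 f [ 0.7 -1.2 -1.9]
0.15 [ 0.006 -1.373 -1.85  -0.181  0.002 -0.007]
```

```bash
python3 -m pendant '0 -0.2 -0.3 0 0 0;0 -0.5 -0.7 0 0 0;0 -0.74 -1 -0.18 0 0;0 -0.74 -1 -0.18 0 0;0 -0.74 -1 -0.18 0 0;0 -0.74 -1 -0.18 0 0;0 -0.74 -1 -0.18 0 0;0 -0.74 -1 -0.18 0 0'
python3 - <<'E'
from h import *
x,y,_=W(-.085,0,0); go(x,y,-14,.15)
E
```

```text
time: 23.25
ee_pos: [0.4774, -0.0437, 0.1483]
eef_rot: [-0.557, -0.436, 0.557, -0.436]
ft_force: [-0.6, -1.3, 0.2]
width: 0.0432
t 23.25 ee [ 0.4774 -0.0437  0.1483] w 0.0432 f [-0.6 -1.3  0.2]
0.15 [-0.007 -0.364 -0.98   0.002  0.    -0.   ]
```

```bash
python3 -m pendant '0 -0.364 -0.98 0 0 0;0 -0.364 -0.98 0 0 0;0 -0.364 -0.98 0 0 0;0 -0.364 -0.98 0 0 0;0 -0.364 -0.98 0 0 0;0 -0.364 -0.98 0 0 0;0 -0.364 -0.98 0 0 0;0 -0.364 -0.98 0 0 0'
python3 - <<'E'
from h import *
x,y,_=W(-.085,0,0); go(x,y,-14,.15,.031)
E
```

```text
time: 24.05
ee_pos: [0.4498, 0.212, 0.1477]
eef_rot: [-0.558, -0.434, 0.558, -0.434]
ft_force: [0.4, -0.9, -1.0]
width: 0.0432
t 24.05 ee [0.4498 0.212  0.1477] w 0.0432 f [ 0.4 -0.9 -1. ]
0.15 [-0.009 -0.012 -0.013 -0.002  0.001  0.   ]
0.031 [ 0.467 -0.012 -0.014 -0.002  0.001  0.   ]
```

```bash
python3 -m pendant '0.15 -0.012 -0.013 0 0 0;0.3 -0.012 -0.013 0 0 0;0.42 -0.012 -0.013 0 0 0;0.467 -0.012 -0.013 0 0 0;0.467 -0.012 -0.013 0 0 0;0.467 -0.012 -0.013 0 0 0'; python3 -m pendant '0 0 0 0 0 0;0 0 0 0 0 0;0 0 0 0 0 0;-0.2 0 0 0 0 0;-0.35 0 0 0 0 0;-0.47 0 0 0 0 0;-0.47 0 0.4 0 0 0;-0.47 0 0.8 0 0 0' 0.2
python3 - <<'E'
from h import *
i,d=shot("top","t8"); P=cloud("top",d); blobs(P,.008,.06,(.4,.7),(-.42,0))
go(.4495,-.225,-58,.15)
E
```

```text
time: 24.65
ee_pos: [0.4478, 0.2177, 0.0326]
eef_rot: [0.558, 0.434, -0.557, 0.435]
ft_force: [1.0, 0.5, -0.4]
width: 0.0435
time: 25.45
ee_pos: [0.4224, 0.1216, 0.15]
eef_rot: [0.557, 0.436, -0.556, 0.436]
ft_force: [0.9, -1.5, -0.2]
width: 0.0524
[453. 188.] 228 rect [ 649. -390.] [71. 58.] 0 mean [ 648. -388.   22.] ztop 29
[406. 194.] 179 rect [ 639. -254.] [46. 33.] 68 mean [ 637. -253.   16.] ztop 22
[377. 229.] 152 rect [ 537. -163.] [36. 37.] 61 mean [ 536. -163.   33.] ztop 39
[400. 260.] 112 rect [ 449. -225.] [56. 18.] 32 mean [ 449. -225.   16.] ztop 20
t 25.5 ee [0.4209 0.1121 0.1488] w 0.0522 f [ 1.3 -4.1 -2.2]
0.15 [ 1.000e-03  4.440e-01  1.278e+00  5.080e-01  3.000e-03 -1.000e-03]
```

```bash
python3 -m pendant '0 0.3 0.96 0.508 0 0;0 0.3 0.96 0.508 0 0;0 0.3 0.96 0.508 0 0;0 0.3 0.96 0.508 0 0;0 0.3 0.96 0.508 0 0;0 0.3 0.96 0.508 0 0;0 0.3 0.96 0.508 0 0' 0.2
python3 - <<'E'
from h import *
go(.4495,-.225,-58,.15,.06)
E
```

```text
time: 26.2
ee_pos: [0.4368, -0.1306, 0.1491]
eef_rot: [0.68, 0.196, -0.679, 0.196]
ft_force: [0.1, -0.1, 1.3]
width: 0.0523
t 26.2 ee [ 0.4368 -0.1306  0.1491] w 0.0523 f [ 0.1 -0.1  1.3]
0.15 [-0.004  0.347  0.158  0.002 -0.     0.   ]
0.06 [ 0.356  0.347  0.158  0.002 -0.     0.   ]
```

```bash
python3 -m pendant '0 0.347 0.158 0 0 0;0 0.347 0.158 0 0 0;0.2 0.347 0.158 0 0 0;0.3 0.347 0.158 0 0 0;0.4 0.347 0.158 0 0 0;0.4 0.347 0.158 0 0 0;0.4 0.347 0.158 0 0 0' 0.2
python3 - <<'E'
from h import *
go(.4495,-.225,-58,.06,.003)
E
```

```text
time: 26.9
ee_pos: [0.4504, -0.2231, 0.0499]
eef_rot: [0.679, 0.198, -0.679, 0.197]
ft_force: [0.9, 0.5, 1.0]
width: 0.0518
t 26.9 ee [ 0.4504 -0.2231  0.0499] w 0.0518 f [0.9 0.5 1. ]
0.06 [-0.041  0.005  0.007  0.005 -0.     0.   ]
0.003 [ 0.187  0.005  0.007  0.005 -0.     0.   ]
```

```bash
python3 -m pendant '0.1 0.005 0.007 0 0 0;0.187 0.005 0.007 0 0 0;0.187 0.005 0.007 0 0 0;0.187 0.005 0.007 0 0 0;0.187 0.005 0.007 0 0 0'; python3 -m pendant '0 0 0 0 0 0;0 0 0 0 0 0;0 0 0 0 0 0;0 0 0 0 0 0;0 0 0 0 0 0;0 0 0 0 0 0;0 0 0 0 0 0' -1 25
python3 -m pendant '-0.2 0 0 0 0 0;-0.4 0 0 0 0 0;-0.58 0 0 0 0 0;-0.58 0 0 0 0 0'
python3 - <<'E'
from h import *
x,y,_=W(-.025,-.055,0); go(x,y,-2.35,.15);x,y,_=W(-.132,0,0); go(x,y,-2.35,.15)
E
```

```text
time: 27.4
ee_pos: [0.4502, -0.2266, 0.0042]
eef_rot: [0.68, 0.196, -0.679, 0.197]
ft_force: [-0.0, -0.3, -0.1]
width: 0.0524
time: 28.1
ee_pos: [0.4489, -0.2263, 0.0023]
eef_rot: [-0.679, -0.197, 0.679, -0.197]
ft_force: [0.5, -0.6, -0.5]
width: 0.013
time: 28.5
ee_pos: [0.4521, -0.2274, 0.1533]
eef_rot: [0.681, 0.194, -0.677, 0.199]
ft_force: [-0.1, -0.6, -0.7]
width: 0.0132
t 28.5 ee [ 0.4521 -0.2274  0.1533] w 0.0132 f [-0.1 -0.6 -0.7]
0.15 [ 0.007 -1.191 -1.005 -0.644  0.    -0.007]
t 28.5 ee [ 0.4521 -0.2274  0.1533] w 0.0132 f [-0.1 -0.6 -0.7]
0.15 [ 0.002 -1.615 -0.778 -0.644  0.    -0.007]
```

Run:
```python
from h import *
i,d=shot("top","t9"); P=cloud("top",d)
cv2.imwrite("pics/t9c.png",cv2.resize(i[150:310,190:330],None,fx=3.7,fy=3.7,interpolation=cv2.INTER_CUBIC))
Q=(P-C)@RC.as_matrix(); z=Q[...,2]; m=((z>.034)&(z<.085)&(abs(Q[...,0])<.15)&(abs(Q[...,1])<.08)).astype(np.uint8)
n,l,s,c=cv2.connectedComponentsWithStats(m)
for k in range(1,n):
    if s[k,4]>10: q=Q[l==k];print(c[k],s[k,4],np.round(1000*q.mean(0)),np.round(cv2.boxPoints(cv2.minAreaRect(q[:,:2].astype(np.float32)*1000))).tolist(),np.percentile(q[:,2],95))
x,y,_=W(-.05,-.05,0); go(x,y,-2.35,.15)
```

```text
[256.5698324  200.51955307] 179 [ 96. -33.  42.] [[71.0, -20.0], [76.0, -52.0], [121.0, -45.0], [117.0, -14.0]] 0.0461419398624394
[246.25263158 218.76842105] 95 [42. -8. 51.] [[28.0, 7.0], [28.0, -21.0], [56.0, -21.0], [56.0, 7.0]] 0.05665130905773839
[239.84090909 239.06818182] 44 [-16.   7.  55.] [[-30.0, 8.0], [-2.0, 1.0], [0.0, 7.0], [-28.0, 15.0]] 0.06304913054906772
[242.9800995  264.45771144] 201 [-85.  -3.  45.] [[-114.0, -5.0], [-82.0, -32.0], [-55.0, -1.0], [-87.0, 26.0]] 0.048972823213933925
t 28.55 ee [ 0.4505 -0.2271  0.1502] w 0.0133 f [ 0.   0.1 -1.7]
0.15 [-0.004 -1.26  -0.938 -0.644  0.    -0.004]
```

View pics/t9c.png

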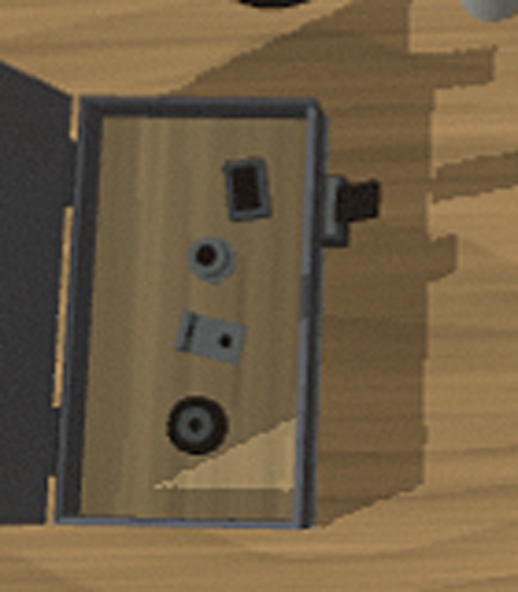

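```bash
python3 -m pendant '0 -0.4 -0.3 -0.2 0 0;0 -0.8 -0.6 -0.644 0 0;0 -1 -0.85 -0.644 0 0;0 -1 -0.85 -0.644 0 0;0 -1 -0.85 -0.644 0 0;0 -1 -0.85 -0.644 0 0;0 -1 -0.85 -0.644 0 0;0 -1 -0.85 -0.644 0 0'
python3 - <<'E'
from h import *
x,y,_=W(.01,.047,0); go(x,y,-2.35,.15)
E
```

```text
time: 29.35
ee_pos: [0.4941, 0.1035, 0.1462]
eef_rot: [0.508, 0.493, -0.508, 0.491]
ft_force: [1.0, -0.1, -0.7]
width: 0.0133
t 29.35 ee [0.4941 0.1035 0.1462] w 0.0133 f [ 1.  -0.1 -0.7]
0.15 [-0.014  0.182 -0.628  0.006 -0.002  0.001]
```

```bash
python3 -m pendant '0 0.182 -0.3 0 0 0;0 0.182 -0.628 0 0 0;0 0.182 -0.628 0 0 0;0 0.182 -0.628 0 0 0;0 0.182 -0.628 0 0 0;0 0.182 -0.628 0 0 0'
python3 - <<'E'
from h import *
x,y,_=W(.01,.047,0); go(x,y,-2.35,.15,.03)
E
```

```text
time: 29.95
ee_pos: [0.5467, 0.2524, 0.1459]
eef_rot: [-0.51, -0.49, 0.511, -0.489]
ft_force: [0.3, -0.4, -0.6]
width: 0.0128
t 29.95 ee [0.5467 0.2524 0.1459] w 0.0128 f [ 0.3 -0.4 -0.6]
0.15 [-0.017 -0.009 -0.026 -0.001  0.001  0.001]
0.03 [ 0.463 -0.009 -0.027 -0.001  0.001  0.001]
```

```bash
python3 -m pendant '0.15 -0.009 -0.02 0 0 0;0.3 -0.009 -0.02 0 0 0;0.4 -0.009 -0.02 0 0 0;0.46 -0.009 -0.02 0 0 0;0.46 -0.009 -0.02 0 0 0;0.46 -0.009 -0.02 0 0 0'; python3 -m pendant '0 0 0 0 0 0;0 0 0 0 0 0;0 0 0 0 0 0;-0.2 0 0 0 0 0;-0.35 0 0 0 0 0;-0.5 0 0 0 0 0;-0.8 0 0 0 0 0;-0.8 0 0 0 0 0' -0.35
python3 -m pendant '0 0 0.9 0 0 0;0 0 0.9 0 0 0;0 0 0.9 0 0 0;0 0 0.9 0 0 0;0 -0.4 1 0 0 0;0 -0.8 1 0 0 0;0 -0.8 1 0 0 0;0 -0.8 1 0 0 0' 0.2
python3 - <<'E'
from h import *
i,d=shot("top","t10"); j,e=shot("side","s10")
cv2.imwrite("pics/c10.png",np.hstack([cv2.resize(i[150:310,140:330],(475,400)),cv2.resize(j[20:180,190:340],(320,400))]))
P=cloud("top",d);blobs(P,.008,.06,(.4,.7),(-.42,0))
st();
S=(cloud("side",e)-C)@RC.as_matrix()
q=S[(abs(S[...,0])<.15)&(S[...,2]>.12)&(S[...,1]>.08)&(S[...,1]<.2)&(S[...,2]<.3)];print(len(q),np.polyfit(q[:,2],q[:,1],1))
E
```

```text
time: 30.55
ee_pos: [0.5457, 0.2581, 0.0332]
eef_rot: [0.511, 0.489, -0.51, 0.489]
ft_force: [0.9, 0.1, -0.5]
width: 0.0133
time: 31.35
ee_pos: [0.5457, 0.2597, 0.2371]
eef_rot: [0.512, 0.489, -0.509, 0.49]
ft_force: [0.0, -0.2, -0.7]
width: 0.0284
time: 32.15
ee_pos: [0.3569, 0.0199, 0.2325]
eef_rot: [-0.51, -0.489, 0.51, -0.49]
ft_force: [-0.0, -0.5, 0.1]
width: 0.0522
[453. 188.] 223 rect [ 651. -391.] [75. 59.] 4 mean [ 648. -388.   22.] ztop 28
[406. 194.] 180 rect [ 640. -254.] [46. 37.] 70 mean [ 638. -253.   17.] ztop 21
[377. 229.] 153 rect [ 536. -164.] [37. 35.] 88 mean [ 536. -163.   33.] ztop 38
32.25 [0.3543 0.0188 0.2335] [[0.002, 0.999, -0.044], [-0.01, -0.044, -0.999], [-1.0, 0.003, 0.01]] [ 0.87 -0.37 -0.82  2.03 -0.26  1.37  0.09] [ 1.7 -0.1  0.7] 0.0523
5466 [0.19556468 0.08522538]
```

View pics/c10.png

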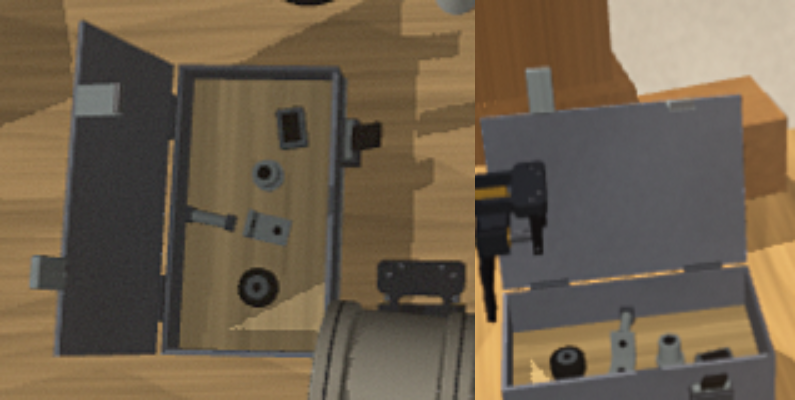

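All five are in, with the shaft lying along y behind the bracket. The lid reads about 1.76 rad and the paddle is still up. Next I regrip the tab from above.

```bash
python3 -m pendant '-0.4 0.2 0 0 0 0;-0.54 0.4 0 0 0 0;-0.54 0.4 -0.3 0 0 0;-0.54 0.4 -0.6 0 0 0;-0.54 0.4 -0.95 0 0 0;-0.54 0.4 -0.95 0 0 0;-0.54 0.4 -0.95 0 0 0;-0.54 0.4 -0.95 0 0 0' 0.3
python3 - <<'E'
from h import *
go(.4537,.364,-2.35,.36,.2666)
E
```

```text
time: 33.05
ee_pos: [0.4667, 0.2591, 0.3671]
eef_rot: [0.509, 0.493, -0.508, 0.49]
ft_force: [-0.5, -0.9, -0.1]
width: 0.0562
t 33.05 ee [0.4667 0.2591 0.3671] w 0.0562 f [-0.5 -0.9 -0.1]
0.36 [ 0.03  -0.066 -0.418  0.005 -0.002  0.002]
0.2666 [ 0.403 -0.065 -0.416  0.005 -0.002  0.002]
```

```bash
python3 -m pendant '0 -0.066 -0.417 0 0 0;0 -0.066 -0.417 0 0 0;0 -0.066 -0.417 0 0 0;0 -0.066 -0.417 0 0 0;0 -0.066 -0.417 0 0 0'
python3 - <<'E'
from h import *
go(.4537,.364,-2.35,.3,.2666)
E
```

```text
time: 33.55
ee_pos: [0.4564, 0.3575, 0.367]
eef_rot: [-0.51, -0.489, 0.511, -0.489]
ft_force: [0.5, -0.1, -0.3]
width: 0.0567
t 33.55 ee [0.4564 0.3575 0.367 ] w 0.0567 f [ 0.5 -0.1 -0.3]
0.3 [ 0.268 -0.012 -0.026 -0.001  0.001  0.001]
0.2666 [ 0.402 -0.012 -0.026 -0.001  0.001  0.001]
```

```bash
python3 -m pendant '0 -0.012 -0.02 0 0 0;0.15 -0.012 -0.02 0 0 0;0.3 -0.012 -0.02 0 0 0;0.4 -0.012 -0.02 0 0 0;0.4 -0.012 -0.02 0 0 0;0.4 -0.012 -0.02 0 0 0'; python3 -m pendant '0 0 0 0 0 0;0 0 0 0 0 0;0 0 0 0 0 0;0 0 0 0 0 0;0 0 0 0 0 0' -1 25
python3 - <<'E'
from h import *
D=down(YAW); st()
s=r.read_state();p=RC.inv().apply(s["ee_pos"]-C);rr=np.hypot(p[1]-.095,p[2]+.019-.074);print(p,"r",rr,"th",np.pi/2+np.arctan2(p[1]-.095,p[2]+.019-.074))
for th in np.arange(1.75,.5,-.1): print(round(th,2),rel(W(-.085,.095-.218*np.cos(th),.055+.218*np.sin(th)+.002*np.cos(th)),D))
E
```

```text
time: 34.15
ee_pos: [0.4536, 0.3623, 0.2681]
eef_rot: [-0.51, -0.489, 0.511, -0.489]
ft_force: [-0.1, 0.0, 0.0]
width: 0.0567
time: 34.65
ee_pos: [0.4537, 0.3632, 0.2675]
eef_rot: [0.51, 0.489, -0.51, 0.49]
ft_force: [5.2, 0.7, 0.6]
width: 0.0294
34.65 [0.4537 0.3632 0.2675] [[0.001, 0.999, -0.042], [-0.0, -0.042, -0.999], [-1.0, 0.001, 0.0]] [ 0.14  0.45 -1.19  1.47  0.42  1.5  -1.09] [5.2 0.7 0.6] 0.0294
[-0.0850994   0.14729449  0.26746138] r 0.2188025399243918 th 1.8121353966101477
1.75 [-0.007  0.     0.054 -0.001  0.    -0.   ]
1.65 [-0.019  0.001  0.14  -0.001  0.    -0.   ]
1.55 [-0.022  0.001  0.227 -0.001  0.    -0.   ]
1.45 [-0.017  0.001  0.314 -0.001  0.    -0.   ]
1.35 [-0.003  0.001  0.4   -0.001  0.    -0.   ]
1.25 [ 0.02   0.001  0.484 -0.001  0.    -0.   ]
1.15 [ 0.051  0.001  0.565 -0.001  0.    -0.   ]
1.05 [ 0.09   0.001  0.643 -0.001  0.    -0.   ]
0.95 [ 0.136  0.001  0.716 -0.001  0.    -0.   ]
0.85 [ 0.19   0.001  0.785 -0.001  0.    -0.   ]
0.75 [ 0.25   0.001  0.847 -0.001  0.    -0.   ]
0.65 [ 0.316  0.001  0.903 -0.001  0.    -0.   ]
0.55 [ 0.388  0.001  0.952 -0.001  0.    -0.   ]
```

Gripped (29.4 mm, tab width). Closing along the arc.

```bash
python3 -m pendant '-0.007 0 0.054 0 0 0;-0.019 0 0.14 0 0 0;-0.022 0 0.227 0 0 0;-0.017 0 0.314 0 0 0;-0.003 0 0.4 0 0 0;0.02 0 0.484 0 0 0;0.051 0 0.565 0 0 0;0.09 0 0.643 0 0 0'
python3 - <<'E'
from h import *
D=down(YAW); st()
for th in np.arange(1.05,-.05,-.1): print(round(th,2),rel(W(-.085,.095-.218*np.cos(th),.055+.218*np.sin(th)+.002*np.cos(th)),D))
E
```

```text
time: 35.45
ee_pos: [0.4465, 0.203, 0.2447]
eef_rot: [0.511, 0.49, -0.51, 0.49]
ft_force: [5.4, 7.2, -6.5]
width: 0.0295
35.45 [0.4465 0.203  0.2447] [[0.001, 0.999, -0.041], [0.001, -0.041, -0.999], [-1.0, 0.001, -0.001]] [ 0.7   0.2  -1.32  1.73  0.19  1.37 -0.7 ] [ 5.4  7.2 -6.5] 0.0295
1.05 [-0.001  0.003  0.002  0.    -0.001 -0.   ]
0.95 [ 0.045  0.003  0.075  0.    -0.001 -0.   ]
0.85 [ 0.098  0.003  0.144  0.    -0.001 -0.   ]
0.75 [ 0.158  0.003  0.206  0.    -0.001 -0.   ]
0.65 [ 0.224  0.003  0.262  0.    -0.001 -0.   ]
0.55 [ 0.296  0.003  0.312  0.    -0.001 -0.   ]
0.45 [ 0.372  0.003  0.354  0.    -0.001 -0.   ]
0.35 [ 0.452  0.003  0.388  0.    -0.001 -0.   ]
0.25 [ 0.535  0.003  0.414  0.    -0.001 -0.   ]
0.15 [ 0.62   0.002  0.431  0.    -0.001 -0.   ]
0.05 [ 0.707  0.002  0.44   0.    -0.001 -0.   ]
```

```bash
python3 -m pendant '0.045 0 0.075 0 0 0;0.098 0 0.144 0 0 0;0.158 0 0.206 0 0 0;0.224 0 0.262 0 0 0'
python3 - <<'E'
from h import *
D=down(YAW); st()
for th in np.arange(.65,-.05,-.1): print(round(th,2),rel(W(-.085,.095-.218*np.cos(th),.055+.218*np.sin(th)+.002*np.cos(th)),D))
E
```

```text
time: 35.85
ee_pos: [0.4436, 0.1376, 0.1887]
eef_rot: [0.51, 0.49, -0.51, 0.49]
ft_force: [3.7, 7.3, -3.7]
width: 0.0296
35.85 [0.4436 0.1376 0.1887] [[0.0, 0.999, -0.041], [0.001, -0.041, -0.999], [-1.0, 0.0, -0.001]] [ 0.87  0.15 -1.32  1.87  0.15  1.24 -0.54] [ 3.7  7.3 -3.7] 0.0296
0.65 [ 0.001  0.004  0.     0.    -0.    -0.   ]
0.55 [ 0.072  0.004  0.05   0.    -0.    -0.   ]
0.45 [ 0.148  0.004  0.091  0.    -0.    -0.   ]
0.35 [ 0.228  0.004  0.125  0.    -0.    -0.   ]
0.25 [ 0.311  0.004  0.151  0.    -0.    -0.   ]
0.15 [ 0.396  0.004  0.169  0.    -0.    -0.   ]
0.05 [ 0.483  0.004  0.177  0.    -0.    -0.   ]
```

```bash
python3 -m pendant '0.072 0 0.05 0 0 0;0.148 0 0.091 0 0 0;0.228 0 0.125 0 0 0;0.311 0 0.151 0 0 0;0.396 0 0.169 0 0 0;0.46 0 0.176 0 0 0;0.5 0 0.178 0 0 0;0.524 0 0.178 0 0 0'
python3 -m pendant '0 0 0 0 0 0;0.012 0 0 0 0 0;0.024 0 0 0 0 0;0.024 0 0 0 0 0'
python3 - <<'E'
from h import *
st()
E
```

```text
time: 36.65
ee_pos: [0.4417, 0.0922, 0.0577]
eef_rot: [-0.51, -0.489, 0.511, -0.49]
ft_force: [-9.8, -5.4, 35.3]
width: 0.0298
time: 37.05
ee_pos: [0.4417, 0.0928, 0.0536]
eef_rot: [-0.509, -0.489, 0.511, -0.49]
ft_force: [-10.1, -3.1, 29.2]
width: 0.0293
37.05 [0.4417 0.0928 0.0536] [[-0.001, 0.999, -0.041], [-0.003, -0.041, -0.999], [-1.0, -0.001, 0.003]] [ 0.75  0.35 -1.16  2.04  0.38  1.   -0.65] [-10.1  -3.1  29.2] 0.0293
```

```bash
python3 -m pendant '0 0 0 0 0 0;0 0 0 0 0 0;0 0 0 0 0 0;-0.2 0 0 0 0 0;-0.3 0 0.05 0 0 0;-0.35 0.3 0.05 0 0 0;-0.35 0.66 0.05 0 0 0;-0.35 0.66 0.05 0 0 0' 0.2
python3 - <<'E'
from h import *
i,d=shot("top","t11"); P=cloud("top",d)
Q=(P-C)@RC.as_matrix()
for n,a in(("front",(abs(Q[...,0]+.02)<.03)&(abs(Q[...,1]+.08)<.008)),("rear",(abs(Q[...,0])<.1)&(abs(Q[...,1]-.08)<.008))):
    q=Q[a&(Q[...,2]<.12)];print(n,len(q),np.median(q[:,2]))
x,y,_=W(.08,-.135,0); go(x,y,-2.35,.13,.1)
E
```

```text
time: 37.85
ee_pos: [0.5924, 0.0714, 0.1389]
eef_rot: [-0.51, -0.488, 0.512, -0.49]
ft_force: [-0.9, 0.6, 2.2]
width: 0.0525
front 123 0.07952383645573247
rear 427 0.08037385304952349
t 37.9 ee [0.5981 0.0712 0.1371] w 0.0524 f [-0.7 -5.6  0.6]
0.13 [ 0.028  0.035 -0.014 -0.004 -0.001 -0.   ]
0.1 [ 0.148  0.035 -0.014 -0.004 -0.001 -0.   ]
```

The lid front and rear both read 80 mm, so it's flat and shut. Pushing the paddle down with shut fingers.

```bash
python3 -m pendant '0 0.035 -0.014 0 0 0;0 0.035 -0.014 0 0 0;0 0.035 -0.014 0 0 0;0 0.035 -0.014 0 0 0;0 0.035 -0.014 0 0 0;0 0.035 -0.014 0 0 0' -1
python3 -m pendant '0.05 0 0 0 0 0;0.1 0 0 0 0 0;0.15 0 0 0 0 0;0.2 0 0 0 0 0;0.24 0 0 0 0 0;0.27 0 0 0 0 0;0.29 0 0 0 0 0;0.3 0 0 0 0 0'
python3 - <<'E'
from h import *
x,y,_=W(.08,-.135,0); go(x,y,-2.35,.06,.055)
E
```

```text
time: 38.5
ee_pos: [0.5987, 0.0765, 0.1389]
eef_rot: [-0.51, -0.489, 0.511, -0.49]
ft_force: [0.2, -0.8, 0.1]
width: 0.0123
time: 39.3
ee_pos: [0.5988, 0.0769, 0.063]
eef_rot: [-0.51, -0.49, 0.511, -0.489]
ft_force: [0.0, -0.2, 1.0]
width: 0.0005
t 39.3 ee [0.5988 0.0769 0.063 ] w 0.0005 f [ 0.  -0.2  1. ]
0.06 [ 0.012  0.034  0.009 -0.     0.001  0.001]
0.055 [ 0.032  0.034  0.009 -0.     0.001  0.001]
```

```bash
python3 -m pendant '0.01 0.03 0.009 0 0 0;0.02 0.03 0.009 0 0 0;0.028 0.03 0.009 0 0 0;0.028 0.03 0.009 0 0 0'; python3 -m pendant '0.008 0 0 0 0 0;0.016 0 0 0 0 0;0.016 0 0 0 0 0'
```

```text
time: 39.7
ee_pos: [0.6078, 0.0738, 0.0589]
eef_rot: [-0.51, -0.488, 0.511, -0.49]
ft_force: [-4.2, -4.1, 19.5]
width: 0.0007
time: 40.0
ee_pos: [0.6081, 0.0738, 0.0579]
eef_rot: [-0.51, -0.488, 0.511, -0.491]
ft_force: [-17.0, -8.5, 48.2]
width: 0.0003
```

```bash
python3 -m pendant '-0.2 0 0 0 0 0;-0.4 0 0 0 0 0;-0.6 0 0 0 0 0;-0.6 0 0.4 0 0 0;-0.6 -0.5 0.8 0 0 0;-0.6 -1 0.9 0 0 0;-0.6 -1 0.9 0 0 0;-0.6 -1 0.9 0 0 0'
python3 -m pendant '0 0 0.6 0 0 0;0 0 0.6 0 0 0;0 0 0.6 0 0 0;0 0 0.6 0 0 0'
python3 - <<'E'
from h import *
i,d=shot("top","t12"); j,e=shot("side","s12"); P=cloud("top",d);Q=(P-C)@RC.as_matrix()
for n,x0,y0 in(("padd tip",.08,-.148),("padd root",.08,-.125),("tab tip",-.085,-.128),("tab root",-.085,-.1),("lid front",.02,-.08),("lid rear",.02,.08)):
    q=Q[(abs(Q[...,0]-x0)<.01)&(abs(Q[...,1]-y0)<.006)&(Q[...,2]<.15)];print(n,len(q),np.round(np.median(q[:,2]),4))
blobs(P,.008,.06,(.4,.85),(-.42,.02))
cv2.imwrite("pics/c12.png",np.hstack([cv2.resize(i[130:310,190:480],(500,310)),cv2.resize(j[100:220,180:340],(413,310))])[:,:800])
st()
E
```

```text
time: 40.8
ee_pos: [0.4634, -0.0749, 0.2054]
eef_rot: [0.51, 0.49, -0.51, 0.49]
ft_force: [-1.2, -0.2, 2.3]
width: 0.0008
time: 41.2
ee_pos: [0.4574, -0.2313, 0.2056]
eef_rot: [0.512, 0.487, -0.512, 0.488]
ft_force: [0.3, 0.7, 0.2]
width: 0.0007
padd tip 45 0.0579
padd root 41 0.057
tab tip 54 0.0787
tab root 35 0.0823
lid front 32 0.0804
lid rear 30 0.0803
[443. 133.] 418 rect [ 820. -381.] [76. 66.] 15 mean [ 815. -371.   29.] ztop 36
[395. 149.] 361 rect [ 778. -199.] [194.  26.] 77 mean [ 771. -228.   21.] ztop 29
[323. 151.] 85 rect [773. -17.] [22. 50.] 5 mean [769. -18.  34.] ztop 55
[453. 188.] 227 rect [ 649. -390.] [59. 71.] 90 mean [ 649. -388.   22.] ztop 28
[406. 194.] 178 rect [ 638. -254.] [46. 32.] 68 mean [ 638. -254.   17.] ztop 21
[377. 229.] 152 rect [ 536. -164.] [37. 35.] 89 mean [ 536. -163.   33.] ztop 38
41.3 [ 0.459  -0.2243  0.206 ] [[0.002, 0.999, -0.041], [0.001, -0.041, -0.999], [-1.0, 0.002, -0.002]] [ 1.4   0.26 -1.17  1.74  0.25  1.31  0.14] [-0.  -0.1  0.3] 0.0004
```

View pics/c12.png

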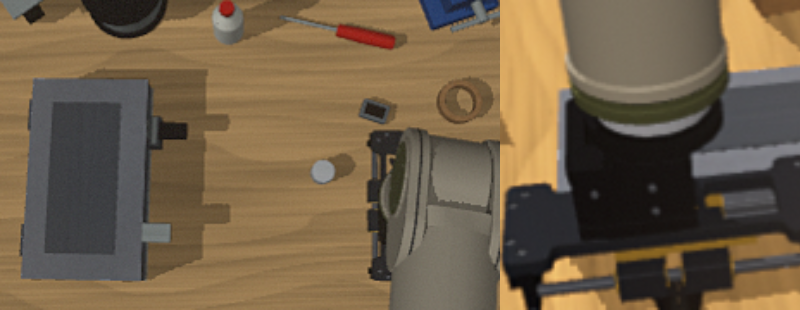

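```bash
python3 -c "
from bench import close_job; print(close_job())"
```

```text
the job is handed in; nothing more can be done
None
```

The job is done and handed in at about 41 s of robot time. I lifted the paddle and swung the lid open to about 1.8 rad. Only a cover was already in the case, so I added the bracket, bush, wheel and shaft and left the bench cover where it was. Then I shut the lid and pushed the paddle down to its stop.

**Contents:** the picture taken just before closing showed all five parts inside. I did not see the contents after that.

**Lid:** it reads 80 mm high at both the front and the rear, so it is flat and shut.

**Paddle:** its top reads 57–58 mm along its length, so it is level and down. I judged the latch by that and the firm stop, and did not pull on the lid to test it.

**Bench:** the cover, tin, oil bottle and screwdriver measure within a few millimetres of where they started. The tape was partly hidden by the arm in later pictures, but its visible edge had not moved.

**Forces:** the final push on the paddle peaked at about 48 N at the wrist, through the fingertips and below the 120 N limit. Pressing the lid shut took about 35 N. I noticed no part being knocked aside and no slip of the grip.

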